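Hang the parts bin on the revolving bin stand

TASK

Turn the revolving bin stand by its knob until its free place faces the robot and it rests in its click stop, then hang the loose green parts bin there: work the hook on the bin's back down behind the upturned rail and press it fully home, past the spring catch, and let go. Press gently, never forcing it, keep the bin level so that no bolt spills, and leave the battery pack, tape measure and carton of screws where they are.

Things in the scene. Friction and masses are not known exactly. Their poses are not given: they have to be found in the camera images.
- rack: Fixed foot of the revolving bin stand, a grey disc 180 mm across. Origin: centre of its underside, on the upright turning axis. z up; -x is the front, facing the robot (there a small block with a spring plunger, the click stop). On it turns a grey tower 80 mm square, top at 204 mm, two bin places on each face; seven are filled (bins reach 140 mm from the axis), one upper place is free.
- knob_axis (a point): Point on the turning axis, fixed to the foot: the middle of the black knob on the tower's top were the telescopic column at its lowest. It was set 0 to 30 mm higher (not measured: feel for it): knob, tower and rails all stand that much higher than told. Knob: 34 x 34 mm square, 15 mm below to 15 above this point, flats parallel to the faces; the tower's flat top is 25 mm below this point.
- hang_point (a point): Point fixed to the foot (its axes too): middle of the upper edge of the free place's rail once that place faces the front, column at its lowest (0 to 30 mm too low!). The blue rail is an upturned tongue, 3 mm thick, 45 mm wide, standing 5 mm off the tower's face, that gap being closed at both ends. The face is 6.5 mm beyond this point (+x) and reaches 23 mm above it; nothing else sticks out of it above the rail.
- catch (a joint): Travel of the spring catch, m: 0 out, growing as it is pushed into the face. Its roller, 20 mm wide, stands 4 mm out into the gap behind the rail, middle 4 mm below the rail's edge. Push the bin's lip down past it with about 6 to 12 N; it snaps into the lip's window and the hook comes to rest, lip's lower edge 13 mm below the rail's edge. Do not push over 20 N (contact forces add up to over 40 N then).
- carousel (a joint): Angle of the tower, rad, growing counter-clockwise seen from above. 0: free place at the back (+x of the foot); +3.14 or -3.14: free place to the front (-x). Range -3.6 to 3.6. At each quarter turn (0, 1.57, 3.14) a sprung roller drops between two pins: let go within 0.15 rad of one, the tower is pulled home; elsewhere it stays where it is left. Turning takes about 0.05 N m at the knob, passing in or out of a click about 0.2 N m.
- bin_centre (a point): Loose green parts bin, upright on the bench: 60 mm wide (y), 90 deep (x), plastic walls 2.5 mm, sides 46 mm high over the rear 55 mm, 26 mm in front; 0.15 to 0.31 kg. This point: middle of width and depth, 23 mm above its underside. z up, -x its low front, +x its back. The back plate (x = 42.5 to 45 mm) rises to 75 mm above the underside and ends in a 9 mm thumb roll towards the front. Grip it across its width.
- bin_hook (a point): Middle of the lower edge of the lip of the bin's hook, 51.5 mm behind the bin's middle and 36 mm above its underside; axes as the bin's. The lip is 3 mm thick (x), 40 mm wide, hangs 14 mm down from a bridge 58 mm wide on the back plate's rear, 5 mm clear of the back plate; this lip goes down into the 5 mm gap behind the rail. Hung, the bin's +x points to the stand's axis, as the foot's +x does.
- spare_pack_centre (a point): Black battery pack, 75 x 114 x 63 mm, lying on the bench; its middle. To be left alone.
- tape_measure_centre (a point): Yellow tape measure, 40 x 74 x 66 mm, on the bench; its middle. To be left alone.
- screw_box_centre (a point): Small carton of screws, 52 x 82 x 40 mm, on the bench; its middle. To be left alone.
Things that resemble listed ones, but are neither listed nor needed, are in the scene too. There is more than one size of the part that bears bin_centre; the job needs the largest.

How it is judged:
By the outcome, as a careful person would: the job done as asked, in the order asked, and still so for the second after the job is handed in, with the robot touching nothing.
It also fails if it takes over 72 s, if anything falls off the work surface, if the arm or the gripper's body presses on something with over 40 N, if the wrist force passes 120 N, or if a joint passes its speed limit or range.

ROBOT

A 7-joint arm with a two-finger parallel gripper is mounted at the origin on the work surface; the furniture and walls round the work are solid. World frame = base frame: x ahead of the robot, y to its left, z up, the work surface at z = 0. Lengths are in m, angles in degrees, forces in N, time in s.
With the tool pointing down it reaches from about 0.425 to 0.875 m from the base axis. Payload 4.7 kg.
Tool frame: the origin (TCP) lies between the finger pads; the fingertips stand 11 mm ahead of it and the grasp point (between the pads) lies 8 mm behind it (env.tcp_to_tips is the distance from the TCP to the fingertips, in m); z points along the fingers, y is the line along which they close (so a half turn about z gives the same grasp; the last joint's range is limited). The gripper opens to 87 mm and grips with 3 to 60 N. Pads are 19 mm wide; open, the fingers measure 117 mm over their backs; the gripper's body (75 mm by 190 mm) begins 51 mm behind the grasp point.
Start: joints at [-68.921, 18.392, -4.016, 83.108, 1.295, 78.541, -3.26], TCP at [0.225, 0.61, 0.194] pointing down, gripper open.
Joint ranges: [-163.93, 163.93], [-17.29, 119.83], [-79.2, 71.16], [3.27, 140.29], [-89.18, 269.18], [5.43, 117.66], [-154.24, 154.24]. Speed limits (degrees/s): [147.25, 147.25, 180, 180, 180, 180, 180].

INTERFACE

Orientations are given as [roll, pitch, yaw] about the fixed x, y, z axes, in that order (R = Rz(yaw) Ry(pitch) Rx(roll)).
In Python, from cell import env, viewer gives the robot as it stands.
- The arm moves only by the tool step_arm, never from a script. Its arguments are lists of equal length, an entry for each row: "delta_pos": the shift along the tool's x, y, z in units of 0.2 m (1.0 is 0.2 m), a list of three; "rot": the turn, a rotation vector about the tool's x, y, z in units of 1.5 rad (1.0 is 1.5 rad), a list of three; "gripper": the gripper command: -1 is shut, 1 is fully open, values between are in proportion. A call has 1 to 20 rows; each row is the pose to reach, as a shift and turn from the pose commanded when the call began, along the tool's axes at that moment; what a row does not reach only later rows make up. A row lasts 1/8 s, in which the tool goes at most 62.5 mm and 10.7 degrees, less where a joint would pass 70% of its speed; a pose out of reach is approached as far as the arm can. A call with a number of a shift or a turn outside -1 to 1 is refused whole. A call with a gripper value outside its range is refused whole. The fingers move at their own pace and stop on an object; "squeeze" is the grip in N (left out, the last holds). Time passes only in rows, so rows that repeat a pose let the fingers close. It gives the time, the measured TCP pose, the force, the opening and the grip force at its end, in the units of the state.
- env.get_obs(): the state, without advancing time (a new reading comes with each control period).
- viewer.read_camera(name): name is "scene" or "top"; returns a dict with "img" (420x560x3 uint8, red, green, blue), "fx", "fy", "cx", "cy" (pixels), "pose" (4x4, takes a point from camera to world coordinates). Camera axes: x right, y down, z forward; pixel columns grow to the right and rows downward; lengths in m; the calibration is good to about 2 mm. A picture is of the moment at which its call begins. There is no depth.
- env.sign_off(): hands the job in; it is judged then, once.
The state is a dict: "time_s": time; "qpos": joint angles; "joint_velocities": joint speeds; "effort": joint torques, N m; "tool_pos": TCP position; "tool_rot": TCP orientation; "force": force on the tool from outside, world axes, zero at the start; "wrist_torque": the same for the moment, N m; "grip_width": finger opening in m; "grasp_force": force on a finger pad.
Only numpy, scipy, OpenCV 4.12 (cv2) and the standard library are available. Lean on these libraries where they do the work, as an engineer would, in place of code of your own. Each camera call takes 0.05 s, during which the arm holds its last target. There are 200 camera calls.

## Working session

There is one attempt and no reset: what is moved stays moved. The work goes in short steps, Python scripts to look and compute and a tool call to move; the robot and the scene stay as the last step left them, time stands still between calls to the robot, and variables do not carry over. Pictures are saved under pics/ and viewed, at most 10 in all, crops included, and the job is handed in when it is done.

Besides the shell and the picture viewer there is one more tool, called after "Request:" by a JSON object that holds its "fn" and its "kwargs", one argument or row to a line. step_arm: Moves the arm, as the interface text tells. Shifts and turns lie within -1 to 1; 1 stands for 0.2 m of shift or 1.5 rad of turn. Its arguments: {"type":"object","properties":{"delta_pos":{"type":"array"},"rot":{"type":"array"},"gripper":{"type":"array"},"squeeze":{"type":"number"}},"required":["delta_pos","rot","gripper"]}

```bash
mkdir -p pics; ls
python3 - <<'E'
from cell import env, viewer
import cv2, numpy as np
o=env.get_obs(); print({k:np.round(v,3) for k,v in o.items()})
for n in ("scene","top"):
    c=viewer.read_camera(n); cv2.imwrite(f"pics/{n}0.png",c["img"][:,:,::-1])
    np.savez(f"pics/{n}0.npz",**{k:v for k,v in c.items()})
    print(n,c["fx"],c["fy"],c["cx"],c["cy"]);print(np.round(c["pose"],4))
E
```

```text
pics
{'time_s': np.float64(0.0), 'qpos': array([-68.922,  18.439,  -4.015,  83.173,   1.295,  78.539,  -3.261]), 'joint_velocities': array([-0.019, -0.019, -0.052, -0.05 , -0.047, -0.058, -0.083]), 'effort': array([-0.0000e+00, -4.9129e+01, -4.0400e-01, -3.1253e+01, -6.4000e-02,
        4.4000e-02,  0.0000e+00]), 'tool_pos': array([0.225, 0.609, 0.193]), 'tool_rot': array([-1.79894e+02,  6.00000e-03,  1.59730e+02]), 'force': array([-0.286, -0.852, -0.113]), 'wrist_torque': array([0.021, 0.097, 0.009]), 'grasp_force': np.float64(0.0), 'grip_width': np.float64(0.087)}
scene 443.42995504051487 443.42995504051487 275.1728794071647 209.20031665573114
[[ 0.4967 -0.6392  0.5871 -0.1481]
 [-0.8679 -0.3731  0.328  -0.427 ]
 [ 0.0094 -0.6724 -0.7401  0.987 ]
 [ 0.      0.      0.      1.    ]]
top 512.7558735937112 512.7558735937112 272.49464860140415 203.80052177653053
[[ 0.4725 -0.7317  0.4912 -0.0394]
 [-0.8812 -0.3844  0.2751 -0.3475]
 [-0.0125 -0.5629 -0.8264  1.0795]
 [ 0.      0.      0.      1.    ]]
```

View pics/scene0.png

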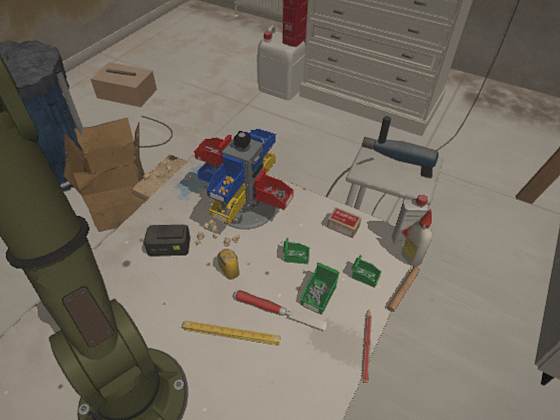

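View pics/top0.png

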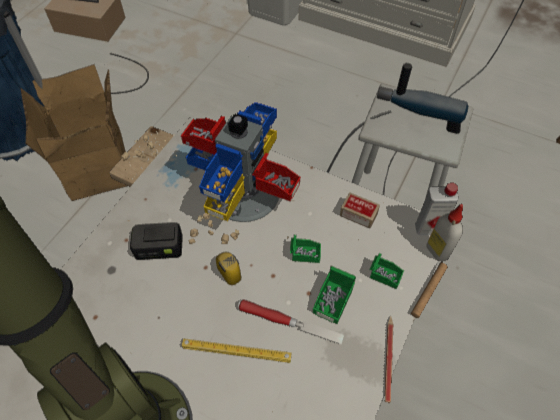

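Both views show the stand at top (238,160), its knob at (238,124), the battery pack at (157,240), the tape measure at (229,267) and the carton at (358,209). Three green bins could be taken for the part: top (305,249) small, (386,270) small and (333,295) largest. I choose (333,295) and check it in one crop that also shows the stand.

Run:
```python
import cv2, numpy as np
a=cv2.imread("pics/top0.png")
A=cv2.resize(a[260:330,290:390],(800,560)[:2],interpolation=cv2.INTER_CUBIC)[:, :]
A=cv2.resize(a[258:333,295:375],(400,375),interpolation=cv2.INTER_CUBIC)
B=cv2.resize(a[100:220,170:310],(400,343),interpolation=cv2.INTER_CUBIC)
# A scale 5, B scale 2.857
b=np.zeros((600,800,3),np.uint8); b[:375,:400]=A; b[:343,400:]=B
s=cv2.imread("pics/scene0.png"); b[375:600,:400]=cv2.resize(s[262:314,290:346],(400,371))[:225]
C=cv2.resize(s[120:206,200:300],(299,257),interpolation=cv2.INTER_CUBIC); b[343:600,400:699]=C
cv2.imwrite("pics/crop0.png",b)
```

```text
(no output)
```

View pics/crop0.png

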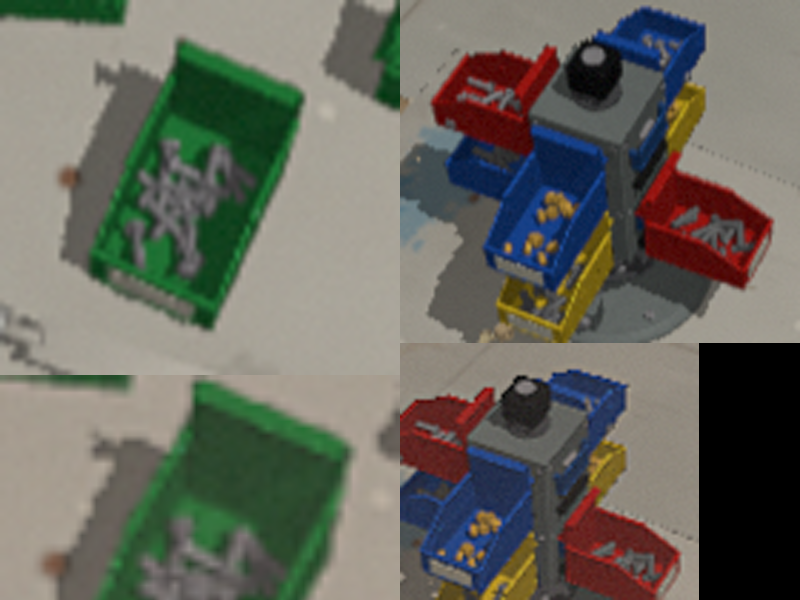

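Crop: the large bin (one continuous box of bolts, low labelled front at the lower left, thumb roll at the upper right) is confirmed. The free place seems to be on the right-hand face, where there is only a lower red bin. I'll now fit the bin by its silhouette and enlarge the tower.

```bash
cat > h.py <<'E'
import numpy as np, cv2
from scipy.spatial.transform import Rotation as R
def load(n): 
    d=np.load(f"pics/{n}.npz"); return {k:d[k] for k in d}
def proj(c,P):
    P=np.atleast_2d(P); T=c["pose"]; q=(P-T[:3,3])@T[:3,:3]
    return np.c_[c["fx"]*q[:,0]/q[:,2]+c["cx"], c["fy"]*q[:,1]/q[:,2]+c["cy"]]
def ray(c,uv,z):
    T=c["pose"]; d=T[:3,:3]@np.array([(uv[0]-c["cx"])/c["fx"],(uv[1]-c["cy"])/c["fy"],1])
    return T[:3,3]+d*(z-T[2,3])/d[2]
def place(pts,x,y,yaw,z=0):
    c,s=np.cos(yaw),np.sin(yaw); p=np.atleast_2d(pts)
    return np.c_[x+c*p[:,0]-s*p[:,1], y+s*p[:,0]+c*p[:,1], z+p[:,2]]
def box(x0,x1,y0,y1,z0,z1):
    return np.array([[x,y,z] for x in (x0,x1) for y in (y0,y1) for z in (z0,z1)])
BIN=[box(-.045,-.010,-.03,.03,0,.026),box(-.010,.045,-.03,.03,0,.046),box(.0425,.045,-.03,.03,0,.075),box(.036,.045,-.03,.03,.066,.075),box(.045,.053,-.029,.029,.045,.053)]
def render(c,parts,pose,S=4):
    m=np.zeros((420*S,560*S),np.uint8)
    for p in parts:
        h=cv2.convexHull(np.round((proj(c,place(p,*pose))+.5)*S*16-.5*16).astype(np.int32))
        cv2.fillConvexPoly(m,h,1,shift=4)
    return cv2.resize(m.astype(np.float32),(560,420),interpolation=cv2.INTER_AREA)
def binmask(c,uv,r=40):
    im=c["img"].astype(int); g=((im[:,:,1]>im[:,:,0]*1.35+8)&(im[:,:,1]>im[:,:,2]*1.2)).astype(np.uint8)
    w=np.zeros_like(g); w[uv[1]-r:uv[1]+r,uv[0]-r:uv[0]+r]=1
    n,l,s,_=cv2.connectedComponentsWithStats(g*w); k=1+np.argmax(s[1:,4]); 
    cs,_=cv2.findContours((l==k).astype(np.uint8),cv2.RETR_EXTERNAL,cv2.CHAIN_APPROX_NONE)
    m=np.zeros_like(g); cv2.drawContours(m,cs,-1,1,-1); return m.astype(np.float32)
def fitbin(cs,uvs,x0,z=0):
    from scipy.optimize import minimize
    ms=[binmask(c,u) for c,u in zip(cs,uvs)]
    f=lambda p: sum(np.abs(render(c,BIN,(*p[:2],p[2],z))-m).sum() for c,m in zip(cs,ms))
    s=np.array(x0)+np.vstack([np.zeros(3),np.diag([.015,.015,.2])])
    r=minimize(f,x0,method="Nelder-Mead",options=dict(initial_simplex=s,xatol=1e-4,fatol=.05))
    return r.x,r.fun,[m.sum() for m in ms]
E
python3 - <<'E'
from h import *
cs=[load("top0"),load("scene0")]
g=ray(cs[0],(333,300),.02); print(g)
for yaw in (.5,.2,.8):
    print(fitbin(cs,[(333,295),(318,288)],[g[0],g[1],yaw]))
a,b=[c["img"][:,:,::-1] for c in cs]
o=np.hstack([cv2.resize(a[105:195,205:271+4],(400,514),interpolation=cv2.INTER_CUBIC),cv2.resize(b[122:212,207:277],(400,514),interpolation=cv2.INTER_CUBIC)])
cv2.imwrite("pics/tower.png",o)
E
```

```text
[ 0.42563062 -0.23511489  0.02      ]
(array([ 0.4316701 , -0.23145111,  0.03202155]), np.float64(297.5), [np.float32(1374.0), np.float32(1069.0)])
(array([ 0.43165897, -0.2313829 ,  0.03227237]), np.float64(298.1875), [np.float32(1374.0), np.float32(1069.0)])
(array([ 0.43214182, -0.23128883,  0.02916442]), np.float64(298.6875), [np.float32(1374.0), np.float32(1069.0)])
```

View pics/tower.png

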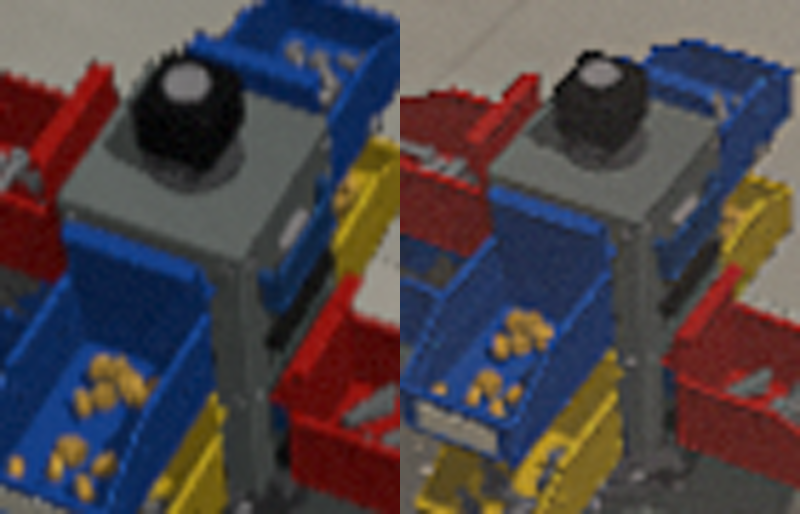

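Tower crop: tower top corners in the top view at about (216,138), (248,151), (263,126); in the scene view (223,153), (249,161), (263,146). The blue rail of the free place is on the right-hand face (crop 270,300), with a lower red bin beneath.

```bash
cat > st.py <<'E'
from h import *
from scipy.optimize import least_squares
cs=[load("top0"),load("scene0")]
px=[(np.array([(63,190),(245,262),(330,118)])+.5)/5.714-.5+[205,105],(np.array([(90,180),(240,222),(322,135)])+.5)/5.714-.5+[207,122]]
# dark knob centroid
kc=[]
for c,(u,v) in zip(cs,[(238,124),(242,141)]):
    im=c["img"].astype(int); w=np.zeros(im.shape[:2],bool); w[v-16:v+18,u-16:u+16]=1
    m=((im.max(2)<62)&w).astype(np.uint8); n,l,s,_=cv2.connectedComponentsWithStats(m); k=1+np.argmax(s[1:,4])
    m=(l==k).astype(np.uint8); h=cv2.convexHull(cv2.findNonZero(m)); x,y,ww,hh=cv2.boundingRect(h); M=cv2.moments(h); kc.append(np.array([M["m10"]/M["m00"],M["m01"]/M["m00"]])); print("knob",kc[-1],x,y,ww,hh)
def knobc(c,p):
    P=place(box(-.017,.017,-.017,.017,.214,.244),p[0],p[1],p[2],p[3]); h=cv2.convexHull(proj(c,P).astype(np.float32)); M=cv2.moments(h); return np.array([M["m10"]/M["m00"],M["m01"]/M["m00"]])
T=np.array([[-.04,.04,.204],[-.04,-.04,.204],[.04,-.04,.204]])
def f(p):
    r=[]
    for c,q,k in zip(cs,px,kc):
        r+=list((proj(c,place(T,*p))-q).ravel())+list(knobc(c,p)-k)
    return r
g=ray(cs[0],(238,140),.2); r=least_squares(f,[g[0],g[1],0.,.015]); print(r.x,np.degrees(r.x[2])); print(np.round(np.reshape(r.fun,(-1,2)),1).tolist())
J=r.jac; print(np.sqrt(np.diag(np.linalg.inv(J.T@J))))
for h in (0,.01,.02,.03):
    q=least_squares(lambda p:f([*p,h]),r.x[:3]); print(h,q.x,q.cost)
m=[binmask(c,u) for c,u in zip(cs,[(333,295),(318,288)])]
out=[]
for c,mm,(x,y) in zip(cs,m,[(290,255),(278,250)]):
    rr=render(c,BIN,(.4317,-.2314,.032)); d=c["img"][:,:,::-1].copy()
    d=cv2.resize(d[y:y+75,x:x+75],(400,400),interpolation=cv2.INTER_CUBIC)
    for q,col in ((rr,(0,0,255)),(mm,(255,255,0))):
        k,_=cv2.findContours((cv2.resize(q[y:y+75,x:x+75],(400,400))>.5).astype(np.uint8),0,1); cv2.drawContours(d,k,-1,col,1)
    out.append(d)
cv2.imwrite("pics/binfit.png",np.hstack(out))
E
python3 st.py
```

```text
knob [236.9035409  126.16768417] 224 114 24 25
knob [241.37184874 140.24579832] 233 131 18 20
[0.60912649 0.09853149 0.06112488 0.01381447] 3.5021976199589306
[[-0.9, 1.2], [-0.6, -0.1], [0.1, 0.4], [1.1, -1.6], [-0.4, -0.5], [-0.0, 1.3], [-0.2, -1.1], [0.7, 0.7]]
[0.00201422 0.00139551 0.0222456  0.00251651]
0 [0.62052872 0.10625398 0.0608318 ] 6.531691668277224
0.01 [0.61216116 0.10001244 0.05673434] 5.691781944727291
0.02 [0.60436224 0.09479707 0.05912696] 6.160704240225749
0.03 [0.59596631 0.08954204 0.06839237] 8.500330452076248
```

View pics/binfit.png

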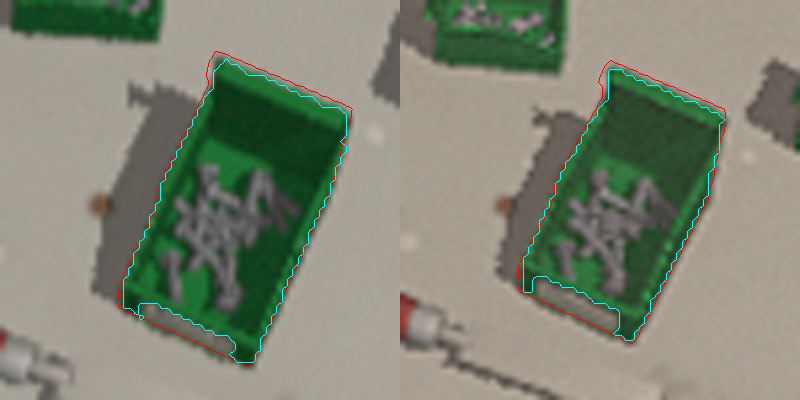

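Bin fit: red model outline and cyan mask agree on sides and front; the model overshoots about 2 mm at the rounded roll, so the fit is good. The bin is at about (0.431, -0.231), yaw 2°. The stand axis is near (0.609, 0.0985), tower yaw 3.5° (mod 90), column about +14 mm. The free place faces about -87°, so it needs about a -90° turn.

```bash
cat > plan.py <<'E'
# usage: plan.go([(x,y,z,yaw,pitchless gripper, n),...]) prints rows relative to commanded pose; stores the end pose
import json,os,numpy as np
from scipy.spatial.transform import Rotation as R
F="cmd.json"
def get(): return json.load(open(F)) if os.path.exists(F) else [.225,.61,.194,159.73]
def go(*wps,save=True):
    c=get(); R0=R.from_euler("xyz",[180,0,c[3]],degrees=True)
    for *p,yaw in wps:
        d=np.round(R0.inv().apply(np.array(p)-c[:3])/.2,4)
        r=np.round((R0.inv()*R.from_euler("xyz",[180,0,yaw],degrees=True)).as_rotvec()/1.5,4)
        print(d.tolist(),r.tolist())
    if save: json.dump(list(map(float,wps[-1])),open(F,"w"))
E
python3 -c "
from plan import go
go((.225,.61,.32,159.73),(.609,.0985,.32,93.5))"
```

```text
[0.0, 0.0, -0.63] [0.0, 0.0, 0.0]
[-2.6871, -1.7339, -0.63] [0.0, -0.0, 0.7706]
```

Request:
{"fn": "step_arm", "kwargs": {
  "delta_pos": [
    [0, 0, -0.63],
    [0, 0, -0.63],
    [0, 0, -0.63],
    [-0.9, -0.58, -0.63],
    [-0.9, -0.58, -0.63],
    [-0.9, -0.58, -0.63],
    [-0.9, -0.58, -0.63]
  ],
  "rot": [
    [0, 0, 0],
    [0, 0, 0],
    [0, 0, 0],
    [0, 0, 0],
    [0, 0, 0],
    [0, 0, 0],
    [0, 0, 0]
  ],
  "gripper": [0.5, 0.5, 0.5, 0.5, 0.5, 0.5, 0.5],
  "squeeze": 15
}}

```text
time_s: 0.98
tool_pos: [0.357, 0.4343, 0.3198]
tool_rot: [-179.9, 0.1, 159.4]
force: [-0.1, 0.4, 0.2]
grip_width: 0.0655
grasp_force: 0.0
```

Request:
{"fn": "step_arm", "kwargs": {
  "delta_pos": [
    [-0.9, -0.58, 0],
    [-0.9, -0.58, 0],
    [-0.9, -0.58, 0],
    [-0.9, -0.58, 0]
  ],
  "rot": [
    [0, 0, 0],
    [0, 0, 0],
    [0, 0, 0],
    [0, 0, 0]
  ],
  "gripper": [0.5, 0.5, 0.5, 0.5]
}}

```text
time_s: 1.48
tool_pos: [0.4846, 0.2626, 0.3196]
tool_rot: [-179.9, 0.0, 159.4]
force: [0.4, 0.5, 0.0]
grip_width: 0.0648
grasp_force: 0.0
```

Request:
{"fn": "step_arm", "kwargs": {
  "delta_pos": [
    [-0.8871, -0.5739, 0],
    [-0.8871, -0.5739, 0],
    [-0.8871, -0.5739, 0],
    [-0.8871, -0.5739, 0],
    [-0.8871, -0.5739, 0],
    [-0.8871, -0.5739, 0],
    [-0.8871, -0.5739, 0],
    [-0.8871, -0.5739, 0]
  ],
  "rot": [
    [0, 0, 0.7706],
    [0, 0, 0.7706],
    [0, 0, 0.7706],
    [0, 0, 0.7706],
    [0, 0, 0.7706],
    [0, 0, 0.7706],
    [0, 0, 0.7706],
    [0, 0, 0.7706]
  ],
  "gripper": [0.5, 0.5, 0.5, 0.5, 0.5, 0.5, 0.5, 0.5]
}}

```text
time_s: 2.48
tool_pos: [0.6089, 0.0984, 0.3199]
tool_rot: [-179.9, 0.0, 93.7]
force: [0.2, 0.1, 0.1]
grip_width: 0.0653
grasp_force: 0.0
```

Request:
{"fn": "step_arm", "kwargs": {
  "delta_pos": [
    [0, 0, 0.2],
    [0, 0, 0.3],
    [0, 0, 0.35],
    [0, 0, 0.385],
    [0, 0, 0.385],
    [0, 0, 0.385]
  ],
  "rot": [
    [0, 0, 0],
    [0, 0, 0],
    [0, 0, 0],
    [0, 0, 0],
    [0, 0, 0],
    [0, 0, 0]
  ],
  "gripper": [0.5, 0.5, 0.5, 0.5, 0.5, 0.5]
}}

```text
time_s: 3.22
tool_pos: [0.6097, 0.0983, 0.2443]
tool_rot: [179.9, -0.0, 93.5]
force: [-0.1, -0.7, 1.5]
grip_width: 0.0652
grasp_force: 0.0
```

Request:
{"fn": "step_arm", "kwargs": {
  "delta_pos": [
    [0, 0, 0],
    [0, 0, 0],
    [0, 0, 0],
    [0, 0, 0],
    [0, 0, 0],
    [0, 0, 0]
  ],
  "rot": [
    [0, 0, 0],
    [0, 0, 0],
    [0, 0, 0],
    [0, 0, 0],
    [0, 0, 0],
    [0, 0, 0]
  ],
  "gripper": [0, -0.2, -0.3, -0.4, -0.5, -0.5],
  "squeeze": 10
}}

```text
time_s: 3.98
tool_pos: [0.6087, 0.0984, 0.2441]
tool_rot: [-180.0, -0.0, 93.5]
force: [-4.8, 0.4, 5.9]
grip_width: 0.0229
grasp_force: 3.2
```

Run:
```python
from cell import env, viewer
import cv2, numpy as np
o=[]
for n,(x,y) in (("top",(190,90)),("scene",(195,105))):
    c=viewer.read_camera(n); np.savez(f"pics/{n}1.npz",**c)
    o.append(cv2.resize(c["img"][y:y+120,x:x+90,::-1],(400,533),interpolation=cv2.INTER_CUBIC))
cv2.imwrite("pics/g1.png",np.hstack(o))
o=env.get_obs();print(o["force"],o["wrist_torque"],o["tool_pos"],o["grasp_force"])
```

```text
[-3.73637735  0.49472999  5.83735195] [-1.66609593e-01  1.22288847e+00 -1.24116768e-04] [0.60878379 0.09840581 0.24413432] 2.9271041275933385
```

View pics/g1.png

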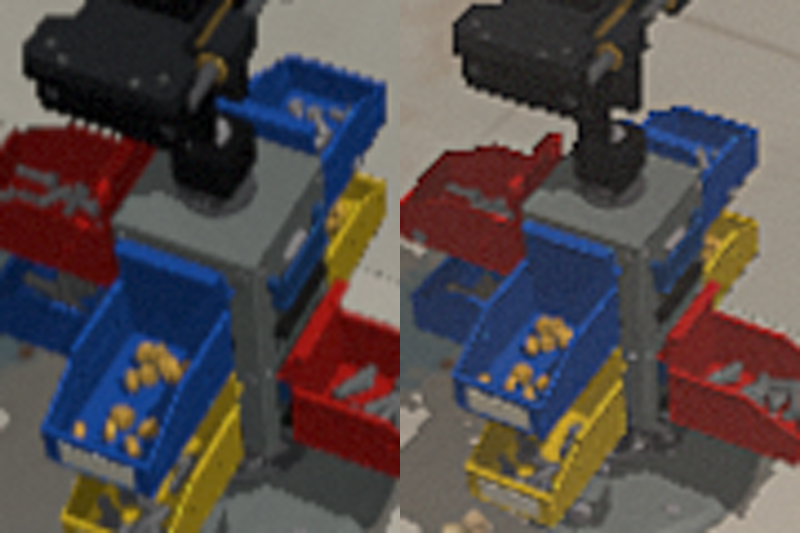

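Crop: the fingers sit at the knob (top crop 215,150), light cap visible between them, yet the width is 23 mm, so they are not on the flats. I'll check the tip geometry against the pixels.

Run:
```python
from cell import env
from h import *
print(env.tcp_to_tips)
c=load("top1");s=load("scene1")
for dx in(-.0115,.0115):
  P=[.6088+dx,.0984,.2331]; print(dx,(proj(c,P)-[190,90])*4.44,(proj(s,P)-[195,105])*4.44)
for h in (0,.014,.03):
  for p,hh in (((.6205,.1063),0),((.609,.0985),.014),((.596,.0895),.03)):
    if hh==h: print(h,[(proj(k,[*p,.244+h])[0],) for k in (c,s)])
# cap centroid in image 0
for n,(u,v) in (("top0",(237,119)),("scene0",(242,135))):
    im=load(n)["img"][v-7:v+8,u-7:u+8].astype(int).mean(2); m=(im>95)
    print(n,m.sum()); print(im.astype(int)[::2,::2])
```

```text
0.011
-0.0115 [[202.76432128 182.67929685]] [[199.45877161 183.41622925]]
0.0115 [[225.96170911 152.43431104]] [[220.2852382  162.10544739]]
0 [(array([237.55417136, 119.66918806]),), (array([241.96536523, 137.27864949]),)]
0.014 [(array([237.52896576, 119.83147973]),), (array([241.85641261, 136.38016199]),)]
0.03 [(array([237.56734807, 119.99409456]),), (array([241.78574776, 135.2955735 ]),)]
top0 54
[[137 138 138 136 108  73  72  70]
 [138 134  80  79  26  48  57  73]
 [ 97  83  21  61  77  34  20  31]
 [ 80  14 101 118 116 117  16  17]
 [ 28  13 116 118 115 113  17  14]
 [ 14  11  37  75  72  42  16  15]
 [ 11  15  10  13  16  13  13   7]
 [  4   6  11  11  13  22  10  10]]
scene0 87
[[136 134 134 138 136 135 133 136]
 [134 138 123 121 143 139 141 142]
 [133 119  31  71  62  34  83 126]
 [139  17 119 120 122  74  38  37]
 [ 19  33  76 113 103  29  40  30]
 [ 29  36  38  28  33  35  36  32]
 [ 28  34  39  37  43  39  34  40]
 [ 35  39  35  37  33  37  33  50]]
```

```bash
python3 -c "
import json;json.dump([.609,.0985,.243,93.5],open('cmd.json','w'))
from plan import go
go((.609,.0985,.25,93.5),(.600,.092,.25,93.5))"
```

```text
[0.0, 0.0, -0.035] [0.0, 0.0, 0.0]
[-0.0297, -0.0469, -0.035] [0.0, 0.0, 0.0]
```

Request:
{"fn": "step_arm", "kwargs": {
  "delta_pos": [
    [0, 0, -0.035],
    [0, 0, -0.035],
    [0, 0, -0.035],
    [0, 0, -0.035],
    [-0.03, -0.047, -0.035],
    [-0.03, -0.047, -0.035],
    [-0.03, -0.047, -0.035]
  ],
  "rot": [
    [0, 0, 0],
    [0, 0, 0],
    [0, 0, 0],
    [0, 0, 0],
    [0, 0, 0],
    [0, 0, 0],
    [0, 0, 0]
  ],
  "gripper": [0.9, 0.9, 0.9, 0.9, 0.9, 0.9, 0.9],
  "squeeze": 5
}}

```text
time_s: 4.95
tool_pos: [0.6002, 0.0917, 0.2506]
tool_rot: [180.0, -0.0, 93.5]
force: [0.0, 0.3, 0.3]
grip_width: 0.08
grasp_force: 0.0
```

Request:
{"fn": "step_arm", "kwargs": {
  "delta_pos": [
    [0, 0, 0],
    [0, 0, 0],
    [0, 0, 0],
    [0, 0, 0]
  ],
  "rot": [
    [0, 0, 0],
    [0, 0, 0],
    [0, 0, 0],
    [0, 0, 0]
  ],
  "gripper": [0.2, 0.2, 0.2, 0.2]
}}

```text
time_s: 5.45
tool_pos: [0.6002, 0.0918, 0.2504]
tool_rot: [180.0, 0.0, 93.5]
force: [0.1, 0.6, -0.4]
grip_width: 0.0551
grasp_force: 0.0
```

Request:
{"fn": "step_arm", "kwargs": {
  "delta_pos": [
    [0, 0, 0],
    [0, 0, 0],
    [0, 0, 0],
    [0, 0, 0]
  ],
  "rot": [
    [0, 0, 0],
    [0, 0, 0],
    [0, 0, 0],
    [0, 0, 0]
  ],
  "gripper": [-0.3, -0.3, -0.3, -0.3]
}}

```text
time_s: 5.95
tool_pos: [0.6002, 0.0917, 0.2505]
tool_rot: [180.0, -0.0, 93.5]
force: [0.6, 0.0, 0.6]
grip_width: 0.0315
grasp_force: 0.0
```

Run:
```python
from cell import env, viewer
from h import *
o=[]
for n,(x,y) in (("top",(205,75)),("scene",(210,90))):
    c=viewer.read_camera(n); np.savez(f"pics/{n}2.npz",**c)
    im=cv2.resize(c["img"][y:y+75,x:x+60,::-1],(400,500),interpolation=cv2.INTER_LINEAR)
    im=np.clip(im.astype(float)*1.8+15,0,255).astype(np.uint8)
    for dx in (-.016,.016):
        q=(proj(c,[.6002+dx,.0917,.2395])[0]-[x,y]+.5)*400/60; cv2.circle(im,tuple(int(v) for v in q),3,(0,255,255),-1)
    o.append(im)
cv2.imwrite("pics/g2.png",np.hstack(o))
```

```text
(no output)
```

View pics/g2.png

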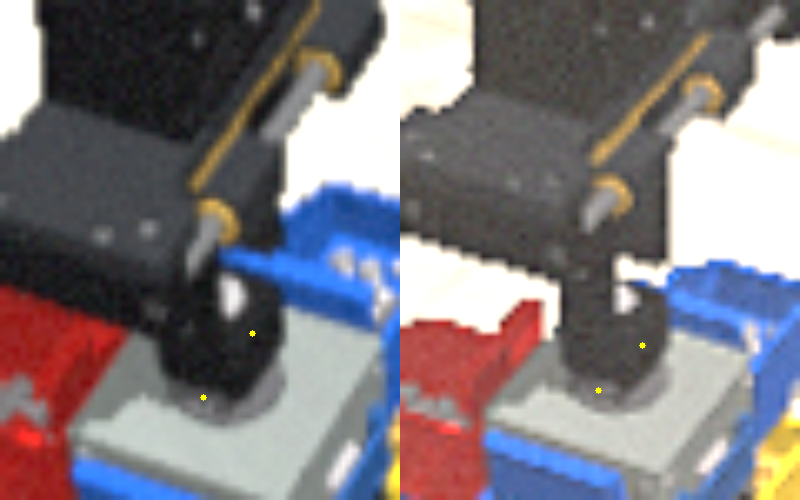

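Crop: finger shaft at the far side seems to end at (265,250), well above the projected tip (252,333), so I compare the gripper's body with its projection.

Run:
```python
from cell import env
from h import *
print({k:np.round(v,3) for k,v in env.get_obs().items() if k in("tool_pos","qpos","tool_rot")})
T=np.array([.6002,.0917,.2505])
for n,o in (("top2",(205,75)),("scene2",(210,90))):
    c=load(n)
    f=lambda P:np.round((proj(c,P)-o+.5)*6.667).astype(int).tolist()
    print(n)
    for z in (.0,.025):
        print(" dz",z)
        for nm,hx,hy in (("long x",.095,.0375),("long y",.0375,.095)):
            print("  body",nm,[f(T+[sx*hx,sy*hy,.043+z])[0] for sx,sy in((-1,-1),(1,-1),(-1,1))])
        for s in(-1,1): print("  finger tip in/out, -y edge",[f(T+[s*d,-.0095,-.011+z])[0] for d in (.016,.031)])
```

```text
{'qpos': array([-34.048,  12.5  ,  27.315,  85.605,  -5.745,  83.282,  -3.115]), 'tool_pos': array([0.6  , 0.092, 0.25 ]), 'tool_rot': array([ 1.79997e+02, -5.00000e-03,  9.35010e+01])}
top2
 dz 0.0
  body long x [[164, 495], [462, 101], [-45, 408]]
  body long y [[424, 433], [537, 274], [-99, 225]]
  finger tip in/out, -y edge [[229, 408], [205, 439]]
  finger tip in/out, -y edge [[277, 344], [300, 314]]
 dz 0.025
  body long x [[157, 439], [461, 43], [-56, 352]]
  body long y [[422, 378], [538, 217], [-110, 168]]
  finger tip in/out, -y edge [[224, 356], [200, 387]]
  finger tip in/out, -y edge [[273, 291], [296, 261]]
scene2
 dz 0.0
  body long x [[158, 431], [424, 158], [-13, 363]]
  body long y [[379, 394], [480, 283], [-48, 231]]
  finger tip in/out, -y edge [[219, 398], [198, 420]]
  finger tip in/out, -y edge [[262, 353], [283, 332]]
 dz 0.025
  body long x [[154, 377], [425, 105], [-21, 308]]
  body long y [[379, 340], [482, 229], [-56, 177]]
  finger tip in/out, -y edge [[216, 348], [194, 370]]
  finger tip in/out, -y edge [[260, 303], [281, 282]]
```

Request:
{"fn": "step_arm", "kwargs": {
  "delta_pos": [
    [0, 0, 0],
    [0, 0, 0],
    [0, 0, 0],
    [0, 0, 0],
    [0, 0, 0.03],
    [0, 0, 0.045],
    [0, 0, 0.06],
    [0, 0, 0.06]
  ],
  "rot": [
    [0, 0, 0],
    [0, 0, 0],
    [0, 0, 0],
    [0, 0, 0],
    [0, 0, 0],
    [0, 0, 0],
    [0, 0, 0],
    [0, 0, 0]
  ],
  "gripper": [0.8, 0.8, 0.8, 0.8, 0.8, 0.8, 0.8, 0.8]
}}

```text
time_s: 7.05
tool_pos: [0.6, 0.0917, 0.2381]
tool_rot: [-180.0, 0.0, 93.5]
force: [0.5, -0.2, 0.2]
grip_width: 0.0784
grasp_force: 0.0
```

Request:
{"fn": "step_arm", "kwargs": {
  "delta_pos": [
    [0, 0, 0.02],
    [0, 0, 0.035],
    [0, 0, 0.05],
    [0, 0, 0.05]
  ],
  "rot": [
    [0, 0, 0],
    [0, 0, 0],
    [0, 0, 0],
    [0, 0, 0]
  ],
  "gripper": [0.8, 0.8, 0.8, 0.8]
}}

```text
time_s: 7.55
tool_pos: [0.6, 0.0917, 0.2281]
tool_rot: [-180.0, 0.0, 93.5]
force: [0.9, 0.4, 0.6]
grip_width: 0.0785
grasp_force: 0.0
```

Request:
{"fn": "step_arm", "kwargs": {
  "delta_pos": [
    [0, 0, 0],
    [0, 0, 0],
    [0, 0, 0],
    [0, 0, 0],
    [0, 0, 0],
    [0, 0, 0]
  ],
  "rot": [
    [0, 0, 0],
    [0, 0, 0],
    [0, 0, 0],
    [0, 0, 0],
    [0, 0, 0],
    [0, 0, 0]
  ],
  "gripper": [0.2, 0.0, -0.1, -0.3, -0.3, -0.3]
}}

```text
time_s: 8.3
tool_pos: [0.5998, 0.0917, 0.2285]
tool_rot: [-180.0, -0.0, 93.5]
force: [-1.2, -1.0, 0.5]
grip_width: 0.0341
grasp_force: 5.0
```

Request:
{"fn": "step_arm", "kwargs": {
  "delta_pos": [
    [0, 0, 0],
    [0, 0, 0],
    [0, 0, 0],
    [0, 0, 0],
    [0, 0, 0],
    [0, 0, 0]
  ],
  "rot": [
    [0, 0, 0],
    [0, 0, 0],
    [0, 0, 0.06],
    [0, 0, 0.12],
    [0, 0, 0.18],
    [0, 0, 0.24]
  ],
  "gripper": [-0.5, -0.5, -0.5, -0.5, -0.5, -0.5],
  "squeeze": 25
}}

```text
time_s: 9.05
tool_pos: [0.5996, 0.0917, 0.2285]
tool_rot: [-179.9, 0.0, 72.7]
force: [-2.3, -0.4, 1.5]
grip_width: 0.0334
grasp_force: 25.0
```

```bash
python3 -c "
from cell import env
import numpy as np
o=env.get_obs();print({k:np.round(o[k],3) for k in ('force','wrist_torque','tool_pos','tool_rot','grip_width')})"
```

```text
{'force': array([-2.298, -0.385,  1.525]), 'wrist_torque': array([-0.169,  0.786, -0.026]), 'tool_pos': array([0.6  , 0.092, 0.229]), 'tool_rot': array([-1.79928e+02,  1.20000e-02,  7.27060e+01]), 'grip_width': np.float64(0.033)}
```

Request:
{"fn": "step_arm", "kwargs": {
  "delta_pos": [
    [0, 0, 0],
    [0, 0, 0],
    [0, 0, 0],
    [0, 0, 0],
    [0, 0, 0],
    [0, 0, 0],
    [0, 0, 0],
    [0, 0, 0],
    [0, 0, 0],
    [0, 0, 0],
    [0, 0, 0],
    [0, 0, 0]
  ],
  "rot": [
    [0, 0, 0.08],
    [0, 0, 0.16],
    [0, 0, 0.24],
    [0, 0, 0.32],
    [0, 0, 0.4],
    [0, 0, 0.48],
    [0, 0, 0.56],
    [0, 0, 0.64],
    [0, 0, 0.72],
    [0, 0, 0.77],
    [0, 0, 0.8072],
    [0, 0, 0.8072]
  ],
  "gripper": [-0.5, -0.5, -0.5, -0.5, -0.5, -0.5, -0.5, -0.5, -0.5, -0.5, -0.5, -0.5]
}}

```text
time_s: 10.55
tool_pos: [0.599, 0.0927, 0.2285]
tool_rot: [-179.9, 0.1, 3.6]
force: [-4.6, 1.2, 3.2]
grip_width: 0.0341
grasp_force: 25.0
```

```bash
python3 -c "
from cell import env
import numpy as np
o=env.get_obs();print({k:np.round(o[k],3) for k in ('force','wrist_torque','tool_pos','tool_rot','grip_width')})"
```

```text
{'force': array([-4.583,  1.209,  3.191]), 'wrist_torque': array([0.228, 1.353, 0.035]), 'tool_pos': array([0.599, 0.093, 0.229]), 'tool_rot': array([-1.79919e+02,  1.41000e-01,  3.57000e+00]), 'grip_width': np.float64(0.034)}
```

```bash
python3 -c "
import json;json.dump([.600,.092,.228,3.5],open('cmd.json','w'))
from plan import go
go((.600,.092,.318,3.5),(.57,-.10,.318,3.5))
go((.431,-.2314,.20,2.))"
```

```text
[0.0, 0.0, -0.45] [0.0, 0.0, 0.0]
[-0.2083, 0.9491, -0.45] [0.0, 0.0, 0.0]
[-0.7338, 0.6133, 0.59] [0.0, -0.0, 0.0175]
```

Request:
{"fn": "step_arm", "kwargs": {
  "delta_pos": [
    [0, 0, 0],
    [0, 0, 0],
    [0, 0, 0],
    [0, 0, 0],
    [0, 0, -0.2],
    [0, 0, -0.45],
    [0, 0, -0.45],
    [-0.208, 0.949, -0.45],
    [-0.208, 0.949, -0.45],
    [-0.208, 0.949, -0.45],
    [-0.208, 0.949, -0.45],
    [-0.208, 0.949, -0.45]
  ],
  "rot": [
    [0, 0, 0],
    [0, 0, 0],
    [0, 0, 0],
    [0, 0, 0],
    [0, 0, 0],
    [0, 0, 0],
    [0, 0, 0],
    [0, 0, 0],
    [0, 0, 0],
    [0, 0, 0],
    [0, 0, 0],
    [0, 0, 0]
  ],
  "gripper": [0.5, 0.5, 0.5, 0.5, 0.5, 0.5, 0.5, 0.9, 0.9, 0.9, 0.9, 0.9]
}}

```text
time_s: 12.05
tool_pos: [0.57, -0.1005, 0.3178]
tool_rot: [-180.0, 0.0, 3.4]
force: [-0.6, 0.9, 0.1]
grip_width: 0.083
grasp_force: 0.0
```

Request:
{"fn": "step_arm", "kwargs": {
  "delta_pos": [
    [-0.734, 0.613, 0.59],
    [-0.734, 0.613, 0.59],
    [-0.734, 0.613, 0.59],
    [-0.734, 0.613, 0.59],
    [-0.734, 0.613, 0.59],
    [-0.734, 0.613, 0.59]
  ],
  "rot": [
    [0, 0, 0.0175],
    [0, 0, 0.0175],
    [0, 0, 0.0175],
    [0, 0, 0.0175],
    [0, 0, 0.0175],
    [0, 0, 0.0175]
  ],
  "gripper": [1, 1, 1, 1, 1, 1]
}}

```text
time_s: 12.8
tool_pos: [0.4329, -0.2296, 0.2008]
tool_rot: [-180.0, -0.1, 2.2]
force: [-0.1, 0.8, 0.4]
grip_width: 0.0871
grasp_force: 0.0
```

Run:
```python
from cell import env, viewer
from h import *
print(env.get_obs()["tool_pos"])
C=[viewer.read_camera(n) for n in ("top","scene")]
for n,c in zip(("top3","scene3"),C): np.savez(f"pics/{n}.npz",**c)
a=C[0]["img"][:,:,::-1]; b=C[1]["img"][:,:,::-1]
o=np.zeros((600,800,3),np.uint8)
o[:,:400]=cv2.resize(a[100:220,190:270],(400,600),interpolation=cv2.INTER_CUBIC)
o[:400,400:]=cv2.resize(b[120:200,205:285],(400,400),interpolation=cv2.INTER_CUBIC)
o[400:600,400:]=cv2.resize(a[210:340,240:400],(246,200),interpolation=cv2.INTER_CUBIC)[:, :246].repeat(1,1) if False else cv2.resize(a[240:340,240:440],(400,200))
cv2.imwrite("pics/t3.png",o)
```

```text
[ 0.43288057 -0.22960176  0.20082432]
```

View pics/t3.png

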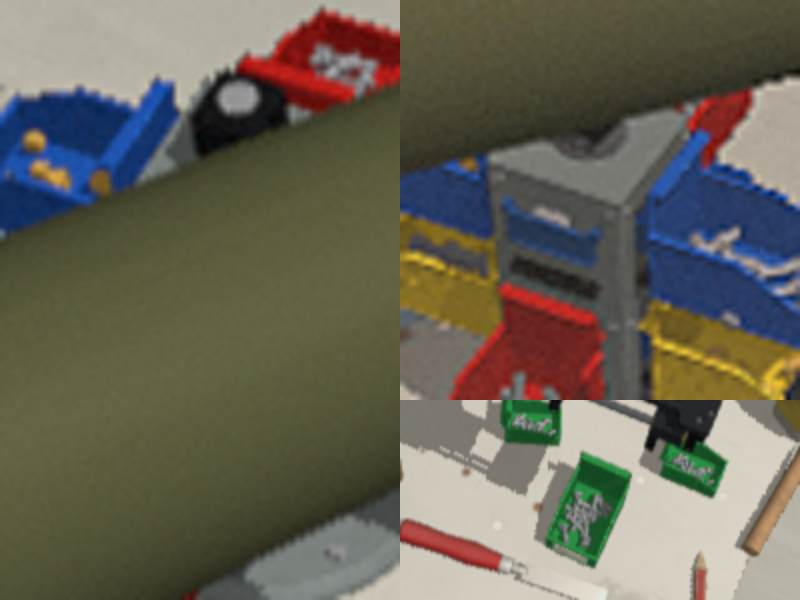

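The free place (blue rail at scene crop (550,220), lower red bin beneath) now faces the robot. I'll check that the gripper's picture agrees with its pose, and refit tower yaw and height.

Run:
```python
from h import *
from scipy.optimize import least_squares
c,s=load("top3"),load("scene3")
T=np.array([.4329,-.2296,.2008])
for dz in (-.011,.01,.03):
    print(dz,[((proj(c,T+[0,y,dz])[0]-[240,240])*2+[400,400]).round().tolist() for y in (.0435,-.0435)])
# scene: tower corners + rail edge, crop->px
P=(np.array([[90,155],[225,205],[290,118],[105,200],[201,236]])+.5)/5-.5+[205,120]
# model: top corners front-left(+y), front-right(-y), back-right; rail upper edge ends (x=-.0465)
M=np.array([[-.04,.04,.204],[-.04,-.04,.204],[.04,-.04,.204],[-.0465,.0225,.181],[-.0465,-.0225,.181]])
f=lambda p,n=5:(proj(s,place(M[:n],*p))-P[:n]).ravel()
for n in(3,5):
    r=least_squares(f,[.6,.093,.06,.014],args=(n,)); J=r.jac
    print(n,r.x,np.degrees(r.x[2]),r.fun.round(1),np.sqrt(np.diag(np.linalg.inv(J.T@J))))
for h in (-.01,0,.01,.02,.03):
    r=least_squares(lambda p:f([*p,h]),[.6,.093,.06]);print(h,r.x,r.cost)
    r=least_squares(lambda p:f([.599,.093,p[0],h]),[.06]);print("  fixed axis",r.x,r.cost)
print(((proj(s,[.6,.0928,.244+.02])[0]-[205,120])*5))
```

```text
-0.011 [[558.0, 422.0], [640.0, 459.0]]
0.01 [[560.0, 412.0], [643.0, 449.0]]
0.03 [[561.0, 401.0], [646.0, 439.0]]
3 [0.62180464 0.10529507 0.06020407 0.0061616 ] 3.4494391799765522 [ 0.2  0.6 -0.6 -0.4  0.4 -0.3] [0.02441847 0.01671487 0.03788141 0.02503584]
5 [0.60549788 0.09389699 0.06835284 0.02405538] 3.9163291980742185 [-0.2  0.4 -0.3 -0.5  0.8 -0.9  2.   1.5 -2.3 -0.6] [0.01923576 0.01353571 0.03221915 0.0203073 ]
-0.01 [0.63764347 0.11643759 0.06627063] 8.081745431794753
  fixed axis [0.02064337] 319.761861639338
0 [0.62820345 0.10981756 0.06685659] 7.451869837456822
  fixed axis [0.04778252] 184.0778274768793
0.01 [0.61876408 0.10319854 0.06746367] 7.023270878610675
  fixed axis [0.07110107] 85.97867818779164
0.02 [0.60932542 0.09658054 0.06809184] 6.8121207433197295
  fixed axis [0.09139384] 27.095650699815195
0.03 [0.59988746 0.0899636  0.06874232] 6.83587259025378
  fixed axis [0.109238] 9.085420655460291
[183.62749279  85.66071788]
```

Run:
```python
from h import *
c,s=load("top0"),load("scene0")
for n,c,u in (("t",c,(386,270)),("s",s,(366,271))):
    m=binmask(c,u,22).astype(np.uint8); q=cv2.findNonZero(m)[:,0]
    for z in (0,.05): w=np.array([ray(c,p,z)[:2] for p in q]); print(n,z,len(q),w.min(0),w.max(0))
from plan import go
go((.43,-.231,.07,2.)); go((.43,-.231,.02,2.))
```

```text
t 0 689 [ 0.52611797 -0.34857957] [ 0.59531102 -0.2753617 ]
t 0.05 689 [ 0.49992448 -0.34853047] [ 0.56591272 -0.27870383]
s 0 524 [ 0.52689499 -0.34741993] [ 0.60461515 -0.27194854]
s 0.05 524 [ 0.49269736 -0.35145291] [ 0.56648014 -0.27980497]
[-0.0049, -0.0022, 0.65] [0.0, 0.0, 0.0]
[0.0, -0.0, 0.25] [0.0, 0.0, 0.0]
```

Request:
{"fn": "step_arm", "kwargs": {
  "delta_pos": [
    [-0.005, -0.002, 0.3],
    [-0.005, -0.002, 0.5],
    [-0.005, -0.002, 0.6],
    [-0.005, -0.002, 0.65],
    [-0.005, -0.002, 0.65],
    [-0.005, -0.002, 0.65]
  ],
  "rot": [
    [0, 0, 0],
    [0, 0, 0],
    [0, 0, 0],
    [0, 0, 0],
    [0, 0, 0],
    [0, 0, 0]
  ],
  "gripper": [0.85, 0.85, 0.85, 0.85, 0.85, 0.85],
  "squeeze": 8
}}

```text
time_s: 13.65
tool_pos: [0.4314, -0.2314, 0.0715]
tool_rot: [180.0, -0.1, 2.0]
force: [0.2, 0.3, 0.2]
grip_width: 0.0808
grasp_force: 0.0
```

Run:
```python
from cell import env, viewer
from h import *
T=env.get_obs()["tool_pos"]; print(T)
C=[viewer.read_camera(n) for n in ("top","scene")]
o=[]
for c,(x,y) in zip(C,((290,235),(275,220))):
    im=cv2.resize(c["img"][y:y+100,x:x+80,::-1],(400,500),interpolation=cv2.INTER_CUBIC)
    im=np.clip(im.astype(float)*1.7+10,0,255).astype(np.uint8)
    for dz,col in ((-.011,(0,0,255)),(.027,(0,255,255))):
        for dy in (-.04,.04):
            q=(proj(c,T+[0,dy,dz])[0]-[x,y]+.5)*5; cv2.circle(im,tuple(int(v) for v in q),3,col,-1)
    o.append(im)
cv2.imwrite("pics/b4.png",np.hstack(o))
```

```text
[ 0.43136046 -0.23141435  0.07146795]
```

View pics/b4.png

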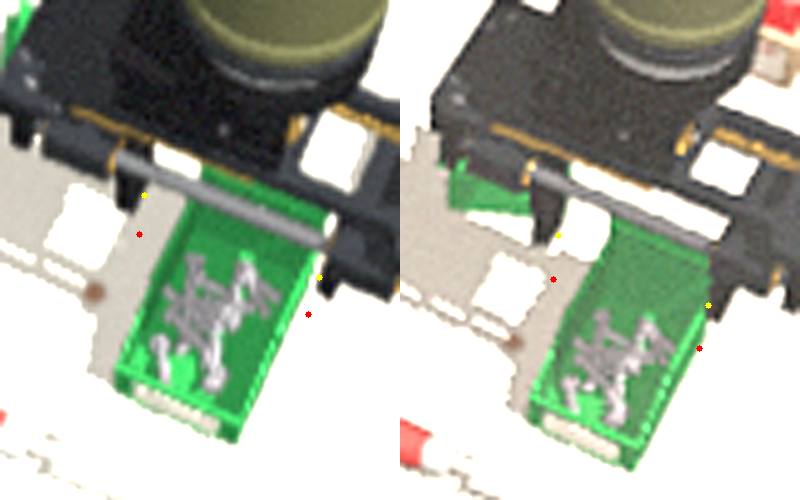

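Crop: the fingers straddle the bin (inner tip edges at about (145,205) and (318,285)), matching the yellow marks. The tips therefore stand about 25–37 mm higher than the pose tells, as also felt at the knob. So I go down by feel, gripping nearer the back.

Run:
```python
from plan import go
go((.443,-.231,.07,2.),(.443,-.231,.02,2.),(.443,-.231,.01,2.))
```

```text
[0.065, 0.0023, -0.25] [0.0, 0.0, 0.0]
[0.065, 0.0023, 0.0] [0.0, 0.0, 0.0]
[0.065, 0.0023, 0.05] [0.0, 0.0, 0.0]
```

Request:
{"fn": "step_arm", "kwargs": {
  "delta_pos": [
    [0.065, 0.002, 0],
    [0.065, 0.002, 0.1],
    [0.065, 0.002, 0.18],
    [0.065, 0.002, 0.25],
    [0.065, 0.002, 0.25],
    [0.065, 0.002, 0.25]
  ],
  "rot": [
    [0, 0, 0],
    [0, 0, 0],
    [0, 0, 0],
    [0, 0, 0],
    [0, 0, 0],
    [0, 0, 0]
  ],
  "gripper": [0.85, 0.85, 0.85, 0.85, 0.85, 0.85]
}}

```text
time_s: 14.5
tool_pos: [0.4435, -0.2315, 0.0208]
tool_rot: [180.0, -0.0, 2.0]
force: [0.1, -0.6, 0.6]
grip_width: 0.0803
grasp_force: 0.0
```

Request:
{"fn": "step_arm", "kwargs": {
  "delta_pos": [
    [0, 0, 0.02],
    [0, 0, 0.04],
    [0, 0, 0.05],
    [0, 0, 0.05]
  ],
  "rot": [
    [0, 0, 0],
    [0, 0, 0],
    [0, 0, 0],
    [0, 0, 0]
  ],
  "gripper": [0.85, 0.85, 0.85, 0.85]
}}

```text
time_s: 15.0
tool_pos: [0.4431, -0.2311, 0.0103]
tool_rot: [-180.0, 0.0, 2.0]
force: [-0.4, 0.5, -0.3]
grip_width: 0.0806
grasp_force: 0.0
```

Request:
{"fn": "step_arm", "kwargs": {
  "delta_pos": [
    [0, 0, 0.01],
    [0, 0, 0.02],
    [0, 0, 0.02]
  ],
  "rot": [
    [0, 0, 0],
    [0, 0, 0],
    [0, 0, 0]
  ],
  "gripper": [0.85, 0.85, 0.85]
}}

```text
time_s: 15.38
tool_pos: [0.4431, -0.2311, 0.0063]
tool_rot: [-180.0, 0.0, 2.0]
force: [0.7, 0.2, -0.1]
grip_width: 0.0806
grasp_force: 0.0
```

Request:
{"fn": "step_arm", "kwargs": {
  "delta_pos": [
    [0, 0, 0.01],
    [0, 0, 0.015],
    [0, 0, 0.015]
  ],
  "rot": [
    [0, 0, 0],
    [0, 0, 0],
    [0, 0, 0]
  ],
  "gripper": [0.85, 0.85, 0.85]
}}

```text
time_s: 15.75
tool_pos: [0.4432, -0.2312, 0.0034]
tool_rot: [-180.0, 0.0, 2.0]
force: [-0.2, -0.0, -1.5]
grip_width: 0.0804
grasp_force: 0.0
```

Run:
```python
from cell import env, viewer
from h import *
T=env.get_obs()["tool_pos"]; print(T)
C=[viewer.read_camera(n) for n in ("top","scene")]
o=[]
for c,(x,y) in zip(C,((290,235),(275,220))):
    im=cv2.resize(c["img"][y:y+100,x:x+80,::-1],(400,500),interpolation=cv2.INTER_CUBIC)
    o.append(np.clip(im.astype(float)*1.7+10,0,255).astype(np.uint8))
    bx=np.array([.431,-.2314,0]); print(*[((proj(c,bx+np.array(d))[0]-[x,y]+.5)*5).round() for d in ([-.01,-.03,.046],[.045,-.03,.075],[.012,-.03,.046],[.012,-.03,.02])])
cv2.imwrite("pics/b5.png",np.hstack(o))
```

```text
[ 0.44317243 -0.23117306  0.0033623 ]
[274. 338.] [332. 206.] [294. 297.] [288. 321.]
[269. 372.] [322. 257.] [288. 338.] [283. 366.]
```

View pics/b5.png

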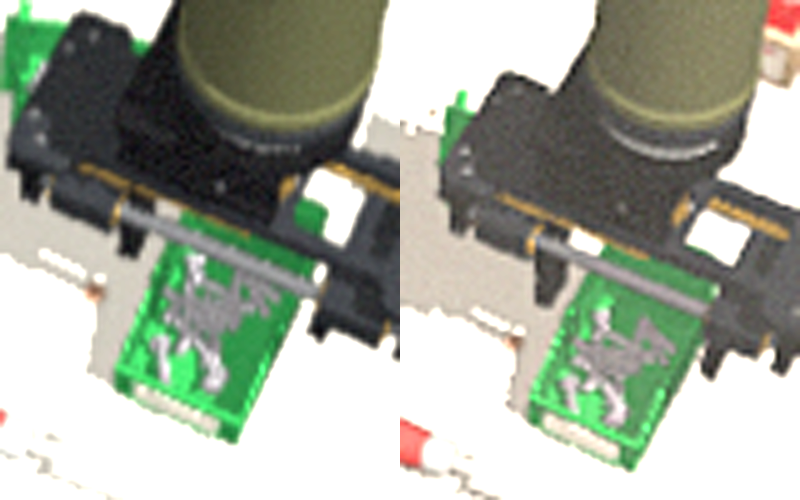

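Crop: the fingers straddle the bin's rear half, tips at about (133,255) and (320,335), roughly 20–30 mm above the bench and touching nothing. The pictures are used up, so I go on by feel.

Request:
{"fn": "step_arm", "kwargs": {
  "delta_pos": [
    [0, 0, 0.01],
    [0, 0, 0.015],
    [0, 0, 0.015]
  ],
  "rot": [
    [0, 0, 0],
    [0, 0, 0],
    [0, 0, 0]
  ],
  "gripper": [0.85, 0.85, 0.85]
}}

```text
time_s: 16.23
tool_pos: [0.4431, -0.2312, 0.0003]
tool_rot: [-180.0, 0.0, 2.0]
force: [-0.6, 0.3, 0.3]
grip_width: 0.0809
grasp_force: 0.0
```

Request:
{"fn": "step_arm", "kwargs": {
  "delta_pos": [
    [0, 0, 0.01],
    [0, 0, 0.015],
    [0, 0, 0.015]
  ],
  "rot": [
    [0, 0, 0],
    [0, 0, 0],
    [0, 0, 0]
  ],
  "gripper": [0.85, 0.85, 0.85]
}}

```text
time_s: 16.6
tool_pos: [0.4432, -0.2312, -0.0027]
tool_rot: [-180.0, 0.0, 2.0]
force: [0.4, 0.4, -0.4]
grip_width: 0.0801
grasp_force: 0.0
```

Request:
{"fn": "step_arm", "kwargs": {
  "delta_pos": [
    [0, 0, 0.01],
    [0, 0, 0.015],
    [0, 0, 0.015]
  ],
  "rot": [
    [0, 0, 0],
    [0, 0, 0],
    [0, 0, 0]
  ],
  "gripper": [0.85, 0.85, 0.85]
}}

```text
time_s: 16.98
tool_pos: [0.4431, -0.2312, -0.0057]
tool_rot: [-180.0, 0.0, 2.0]
force: [0.1, -0.1, 0.5]
grip_width: 0.0805
grasp_force: 0.0
```

Request:
{"fn": "step_arm", "kwargs": {
  "delta_pos": [
    [0, 0, 0.01],
    [0, 0, 0.015],
    [0, 0, 0.015]
  ],
  "rot": [
    [0, 0, 0],
    [0, 0, 0],
    [0, 0, 0]
  ],
  "gripper": [0.85, 0.85, 0.85]
}}

```text
time_s: 17.35
tool_pos: [0.4431, -0.2312, -0.0087]
tool_rot: [-180.0, 0.0, 2.0]
force: [-0.1, -0.1, -0.1]
grip_width: 0.081
grasp_force: 0.0
```

Request:
{"fn": "step_arm", "kwargs": {
  "delta_pos": [
    [0, 0, 0],
    [0, 0, 0],
    [0, 0, 0],
    [0, 0, 0],
    [0, 0, 0]
  ],
  "rot": [
    [0, 0, 0],
    [0, 0, 0],
    [0, 0, 0],
    [0, 0, 0],
    [0, 0, 0]
  ],
  "gripper": [0.6, 0.45, 0.4, 0.3, 0.3],
  "squeeze": 8
}}

```text
time_s: 17.98
tool_pos: [0.4434, -0.2314, -0.0085]
tool_rot: [180.0, -0.0, 2.0]
force: [0.4, -1.7, -0.1]
grip_width: 0.06
grasp_force: 8.0
```

Request:
{"fn": "step_arm", "kwargs": {
  "delta_pos": [
    [0, 0, 0],
    [0, 0, 0],
    [0, 0, 0],
    [0, 0, -0.02],
    [0, 0, -0.05],
    [0, 0, -0.1],
    [0, 0, -0.1]
  ],
  "rot": [
    [0, 0, 0],
    [0, 0, 0],
    [0, 0, 0],
    [0, 0, 0],
    [0, 0, 0],
    [0, 0, 0],
    [0, 0, 0]
  ],
  "gripper": [0.1, 0.0, 0.0, 0.0, 0.0, 0.0, 0.0],
  "squeeze": 40
}}

```text
time_s: 18.85
tool_pos: [0.4442, -0.2314, 0.0125]
tool_rot: [180.0, -0.1, 2.0]
force: [0.2, 0.5, -2.6]
grip_width: 0.0602
grasp_force: 40.0
```

Run:
```python
from cell import env
import numpy as np
o=env.get_obs();print({k:np.round(o[k],3) for k in ('force','wrist_torque','tool_pos','tool_rot','grip_width','grasp_force')})
import json;json.dump([.443,-.231,.011,2.],open('cmd.json','w'))
```

```text
{'force': array([ 0.24 ,  0.508, -2.597]), 'wrist_torque': array([-0.037,  0.178, -0.043]), 'tool_pos': array([ 0.444, -0.231,  0.013]), 'tool_rot': array([ 1.7999e+02, -1.2900e-01,  2.0090e+00]), 'grip_width': np.float64(0.06), 'grasp_force': np.float64(39.997)}
```

Bin lifted level (2.6 N). I carry it up and over to a point before the free place.

Run:
```python
from plan import go
go((.443,-.231,.173,2.)); go((.466,-.073,.173,2.)); go((.4895,.0858,.173,3.6))
```

```text
[-0.0, 0.0, -0.81] [0.0, 0.0, 0.0]
[0.1425, -0.7855, -0.0] [0.0, 0.0, 0.0]
[0.1451, -0.7894, -0.0] [0.0, 0.0, -0.0186]
```

Request:
{"fn": "step_arm", "kwargs": {
  "delta_pos": [
    [0, 0, -0.04],
    [0, 0, -0.12],
    [0, 0, -0.23],
    [0, 0, -0.35],
    [0, 0, -0.47],
    [0, 0, -0.59],
    [0, 0, -0.69],
    [0, 0, -0.76],
    [0, 0, -0.8],
    [0, 0, -0.81]
  ],
  "rot": [
    [0, 0, 0],
    [0, 0, 0],
    [0, 0, 0],
    [0, 0, 0],
    [0, 0, 0],
    [0, 0, 0],
    [0, 0, 0],
    [0, 0, 0],
    [0, 0, 0],
    [0, 0, 0]
  ],
  "gripper": [0, 0, 0, 0, 0, 0, 0, 0, 0, 0]
}}

```text
time_s: 20.1
tool_pos: [0.4433, -0.2312, 0.1737]
tool_rot: [-180.0, -0.0, 2.0]
force: [-0.2, 0.7, -2.1]
grip_width: 0.0597
grasp_force: 40.0
```

Request:
{"fn": "step_arm", "kwargs": {
  "delta_pos": [
    [0.007, -0.04, 0],
    [0.022, -0.12, 0],
    [0.042, -0.23, 0],
    [0.064, -0.35, 0],
    [0.086, -0.47, 0],
    [0.107, -0.59, 0],
    [0.124, -0.685, 0],
    [0.137, -0.755, 0],
    [0.1425, -0.7855, 0]
  ],
  "rot": [
    [0, 0, 0],
    [0, 0, 0],
    [0, 0, 0],
    [0, 0, 0],
    [0, 0, 0],
    [0, 0, 0],
    [0, 0, 0],
    [0, 0, 0],
    [0, 0, 0]
  ],
  "gripper": [0, 0, 0, 0, 0, 0, 0, 0, 0]
}}

```text
time_s: 21.22
tool_pos: [0.466, -0.0723, 0.173]
tool_rot: [180.0, 0.0, 2.1]
force: [-0.1, -0.7, -2.8]
grip_width: 0.0599
grasp_force: 40.0
```

Request:
{"fn": "step_arm", "kwargs": {
  "delta_pos": [
    [0.008, -0.04, 0],
    [0.022, -0.12, 0],
    [0.042, -0.23, 0],
    [0.064, -0.35, 0],
    [0.086, -0.47, 0],
    [0.108, -0.59, 0],
    [0.126, -0.685, 0],
    [0.138, -0.75, 0],
    [0.144, -0.78, 0],
    [0.1451, -0.7894, 0],
    [0.1451, -0.7894, 0],
    [0.1451, -0.7894, 0]
  ],
  "rot": [
    [0, 0, -0.002],
    [0, 0, -0.004],
    [0, 0, -0.006],
    [0, 0, -0.008],
    [0, 0, -0.01],
    [0, 0, -0.012],
    [0, 0, -0.015],
    [0, 0, -0.0186],
    [0, 0, -0.0186],
    [0, 0, -0.0186],
    [0, 0, -0.0186],
    [0, 0, -0.0186]
  ],
  "gripper": [0, 0, 0, 0, 0, 0, 0, 0, 0, 0, 0, 0]
}}

```text
time_s: 22.72
tool_pos: [0.4898, 0.0849, 0.1736]
tool_rot: [-180.0, -0.0, 3.5]
force: [-0.4, 0.7, -2.1]
grip_width: 0.0591
grasp_force: 40.0
```

Run:
```python
from cell import env
from h import *
o=env.get_obs();print({k:np.round(o[k],3) for k in ('force','wrist_torque','tool_pos','tool_rot','grip_width','grasp_force')})
from plan import go
a=np.array([.5993,.0927]); u=np.array([np.cos(np.radians(3.6)),np.sin(np.radians(3.6))])
for d in (.090,.086,.082,.078): p=a-d*u; print(d,p); go((*p,.173,3.6),save=False)
```

```text
{'force': array([-0.45 ,  0.719, -2.112]), 'wrist_torque': array([-0.08 ,  0.138, -0.009]), 'tool_pos': array([0.49 , 0.085, 0.174]), 'tool_rot': array([-1.79994e+02, -1.20000e-02,  3.53100e+00]), 'grip_width': np.float64(0.059), 'grasp_force': np.float64(39.997)}
0.09 [0.50947759 0.08704885]
[0.1001, 0.0, 0.0] [0.0, 0.0, 0.0]
0.086 [0.5134697  0.08730002]
[0.1201, 0.0, 0.0] [0.0, 0.0, 0.0]
0.082 [0.51746181 0.08755118]
[0.1401, 0.0, 0.0] [0.0, 0.0, 0.0]
0.078 [0.52145392 0.08780234]
[0.1601, 0.0, 0.0] [0.0, 0.0, 0.0]
```

Request:
{"fn": "step_arm", "kwargs": {
  "delta_pos": [
    [0.03, 0, 0],
    [0.06, 0, 0],
    [0.09, 0, 0],
    [0.11, 0, 0],
    [0.12, 0, 0],
    [0.125, 0, 0],
    [0.125, 0, 0]
  ],
  "rot": [
    [0, 0, 0],
    [0, 0, 0],
    [0, 0, 0],
    [0, 0, 0],
    [0, 0, 0],
    [0, 0, 0],
    [0, 0, 0]
  ],
  "gripper": [0, 0, 0, 0, 0, 0, 0]
}}

```text
time_s: 23.6
tool_pos: [0.5146, 0.0872, 0.1734]
tool_rot: [-180.0, 0.0, 3.6]
force: [0.4, 0.2, -2.7]
grip_width: 0.0598
grasp_force: 40.0
```

Request:
{"fn": "step_arm", "kwargs": {
  "delta_pos": [
    [0.005, 0, 0],
    [0.01, 0, 0],
    [0.01, 0, 0]
  ],
  "rot": [
    [0, 0, 0],
    [0, 0, 0],
    [0, 0, 0]
  ],
  "gripper": [0, 0, 0]
}}

```text
time_s: 23.98
tool_pos: [0.5167, 0.0873, 0.1735]
tool_rot: [-180.0, -0.0, 3.6]
force: [-1.2, -0.5, -1.8]
grip_width: 0.0598
grasp_force: 40.0
```

Request:
{"fn": "step_arm", "kwargs": {
  "delta_pos": [
    [0.005, 0, 0],
    [0.01, 0, 0],
    [0.01, 0, 0]
  ],
  "rot": [
    [0, 0, 0],
    [0, 0, 0],
    [0, 0, 0]
  ],
  "gripper": [0, 0, 0]
}}

```text
time_s: 24.35
tool_pos: [0.5187, 0.0874, 0.1735]
tool_rot: [180.0, -0.0, 3.6]
force: [-0.4, 0.4, -2.5]
grip_width: 0.0598
grasp_force: 40.0
```

Request:
{"fn": "step_arm", "kwargs": {
  "delta_pos": [
    [0.005, 0, 0],
    [0.0075, 0, 0],
    [0.0075, 0, 0]
  ],
  "rot": [
    [0, 0, 0],
    [0, 0, 0],
    [0, 0, 0]
  ],
  "gripper": [0, 0, 0]
}}

```text
time_s: 24.72
tool_pos: [0.5194, 0.0875, 0.1734]
tool_rot: [-180.0, 0.1, 3.6]
force: [-3.1, 0.3, -0.1]
grip_width: 0.0596
grasp_force: 40.0
```

Request:
{"fn": "step_arm", "kwargs": {
  "delta_pos": [
    [0.005, 0, 0],
    [0.0075, 0, 0],
    [0.0075, 0, 0]
  ],
  "rot": [
    [0, 0, 0],
    [0, 0, 0],
    [0, 0, 0]
  ],
  "gripper": [0, 0, 0]
}}

```text
time_s: 25.1
tool_pos: [0.5198, 0.0875, 0.1732]
tool_rot: [-180.0, 0.2, 3.6]
force: [-7.6, -0.7, 1.9]
grip_width: 0.0595
grasp_force: 40.0
```

Face contact felt at x ≈ 0.519 (expected 0.5185). I back off 1 mm to centre the lip in the gap and go down by feel.

Request:
{"fn": "step_arm", "kwargs": {
  "delta_pos": [
    [-0.008, 0, 0],
    [-0.016, 0, 0],
    [-0.016, 0, 0],
    [-0.016, 0, 0.01],
    [-0.016, 0, 0.02],
    [-0.016, 0, 0.02]
  ],
  "rot": [
    [0, 0, 0],
    [0, 0, 0],
    [0, 0, 0],
    [0, 0, 0],
    [0, 0, 0],
    [0, 0, 0]
  ],
  "gripper": [0, 0, 0, 0, 0, 0]
}}

```text
time_s: 25.85
tool_pos: [0.5187, 0.0874, 0.1693]
tool_rot: [180.0, -0.0, 3.6]
force: [-0.1, -0.1, -2.1]
grip_width: 0.0598
grasp_force: 40.0
```

Request:
{"fn": "step_arm", "kwargs": {
  "delta_pos": [
    [0, 0, 0.005],
    [0, 0, 0.01],
    [0, 0, 0.01]
  ],
  "rot": [
    [0, 0, 0],
    [0, 0, 0],
    [0, 0, 0]
  ],
  "gripper": [0, 0, 0]
}}

```text
time_s: 26.22
tool_pos: [0.5184, 0.0874, 0.1674]
tool_rot: [-180.0, 0.0, 3.6]
force: [-0.4, 0.5, -2.4]
grip_width: 0.0597
grasp_force: 40.0
```

Request:
{"fn": "step_arm", "kwargs": {
  "delta_pos": [
    [0, 0, 0.005],
    [0, 0, 0.01],
    [0, 0, 0.01]
  ],
  "rot": [
    [0, 0, 0],
    [0, 0, 0],
    [0, 0, 0]
  ],
  "gripper": [0, 0, 0]
}}

```text
time_s: 26.6
tool_pos: [0.5184, 0.0874, 0.1653]
tool_rot: [180.0, 0.0, 3.6]
force: [0.1, -0.2, -2.8]
grip_width: 0.0598
grasp_force: 40.0
```

Request:
{"fn": "step_arm", "kwargs": {
  "delta_pos": [
    [0, 0, 0.005],
    [0, 0, 0.01],
    [0, 0, 0.01]
  ],
  "rot": [
    [0, 0, 0],
    [0, 0, 0],
    [0, 0, 0]
  ],
  "gripper": [0, 0, 0]
}}

```text
time_s: 26.98
tool_pos: [0.5182, 0.0874, 0.1635]
tool_rot: [-180.0, 0.0, 3.6]
force: [-1.9, -0.1, -0.5]
grip_width: 0.06
grasp_force: 40.0
```

Request:
{"fn": "step_arm", "kwargs": {
  "delta_pos": [
    [0, 0, 0.005],
    [0, 0, 0.01],
    [0, 0, 0.01]
  ],
  "rot": [
    [0, 0, 0],
    [0, 0, 0],
    [0, 0, 0]
  ],
  "gripper": [0, 0, 0]
}}

```text
time_s: 27.35
tool_pos: [0.5184, 0.0875, 0.162]
tool_rot: [-180.0, -0.0, 3.6]
force: [-4.6, -1.0, 4.1]
grip_width: 0.0596
grasp_force: 40.0
```

Request:
{"fn": "step_arm", "kwargs": {
  "delta_pos": [
    [0, 0, 0.005],
    [0, 0, 0.005]
  ],
  "rot": [
    [0, 0, 0],
    [0, 0, 0]
  ],
  "gripper": [0, 0, 0]
}}

```text
$.gripper: bad value
```

Request:
{"fn": "step_arm", "kwargs": {
  "delta_pos": [
    [0, 0, 0.005],
    [0, 0, 0.005]
  ],
  "rot": [
    [0, 0, 0],
    [0, 0, 0]
  ],
  "gripper": [0, 0],
  "squeeze": 55
}}

```text
time_s: 27.6
tool_pos: [0.5185, 0.0874, 0.1603]
tool_rot: [180.0, -0.0, 3.6]
force: [-2.8, -0.2, 1.7]
grip_width: 0.0592
grasp_force: 55.0
```

Request:
{"fn": "step_arm", "kwargs": {
  "delta_pos": [
    [0, 0, 0.005],
    [0, 0, 0.0075],
    [0, 0, 0.0075]
  ],
  "rot": [
    [0, 0, 0],
    [0, 0, 0],
    [0, 0, 0]
  ],
  "gripper": [0, 0, 0]
}}

```text
time_s: 27.98
tool_pos: [0.5184, 0.0874, 0.1586]
tool_rot: [180.0, 0.0, 3.6]
force: [-2.3, -1.1, 0.5]
grip_width: 0.0596
grasp_force: 55.0
```

Request:
{"fn": "step_arm", "kwargs": {
  "delta_pos": [
    [0, 0, 0.005],
    [0, 0, 0.0075],
    [0, 0, 0.0075]
  ],
  "rot": [
    [0, 0, 0],
    [0, 0, 0],
    [0, 0, 0]
  ],
  "gripper": [0, 0, 0]
}}

```text
time_s: 28.35
tool_pos: [0.5185, 0.0874, 0.1573]
tool_rot: [180.0, 0.0, 3.6]
force: [-2.7, 0.1, 0.5]
grip_width: 0.0598
grasp_force: 55.0
```

Run:
```python
from cell import env
import numpy as np
o=env.get_obs();print({k:np.round(o[k],3) for k in ('force','wrist_torque','tool_pos','tool_rot')})
```

```text
{'force': array([-2.688,  0.102,  0.47 ]), 'wrist_torque': array([-0.134,  0.565,  0.062]), 'tool_pos': array([0.518, 0.087, 0.157]), 'tool_rot': array([1.79999e+02, 2.00000e-03, 3.59500e+00])}
```

Request:
{"fn": "step_arm", "kwargs": {
  "delta_pos": [
    [0, 0, 0.005],
    [0, 0, 0.0075],
    [0, 0, 0.0075]
  ],
  "rot": [
    [0, 0, 0],
    [0, 0, 0],
    [0, 0, 0]
  ],
  "gripper": [0, 0, 0]
}}

```text
time_s: 28.72
tool_pos: [0.5185, 0.0874, 0.1559]
tool_rot: [180.0, 0.0, 3.6]
force: [-2.7, 0.1, 0.4]
grip_width: 0.0597
grasp_force: 55.0
```

Request:
{"fn": "step_arm", "kwargs": {
  "delta_pos": [
    [0, 0, 0.005],
    [0, 0, 0.0075],
    [0, 0, 0.0075]
  ],
  "rot": [
    [0, 0, 0],
    [0, 0, 0],
    [0, 0, 0]
  ],
  "gripper": [0, 0, 0]
}}

```text
time_s: 29.1
tool_pos: [0.5184, 0.0874, 0.1541]
tool_rot: [180.0, 0.0, 3.6]
force: [-1.3, -0.3, -1.7]
grip_width: 0.0593
grasp_force: 55.0
```

Request:
{"fn": "step_arm", "kwargs": {
  "delta_pos": [
    [0, 0, 0.005],
    [0, 0, 0.0075],
    [0, 0, 0.0075]
  ],
  "rot": [
    [0, 0, 0],
    [0, 0, 0],
    [0, 0, 0]
  ],
  "gripper": [0, 0, 0]
}}

```text
time_s: 29.48
tool_pos: [0.5183, 0.0874, 0.1525]
tool_rot: [180.0, 0.0, 3.6]
force: [-0.2, 0.7, -5.5]
grip_width: 0.0597
grasp_force: 55.0
```

Request:
{"fn": "step_arm", "kwargs": {
  "delta_pos": [
    [0, 0, 0.005],
    [0, 0, 0.0075],
    [0, 0, 0.0075]
  ],
  "rot": [
    [0, 0, 0],
    [0, 0, 0],
    [0, 0, 0]
  ],
  "gripper": [0, 0, 0]
}}

```text
time_s: 29.85
tool_pos: [0.5186, 0.0874, 0.1516]
tool_rot: [-180.0, -0.0, 3.6]
force: [-1.1, 0.3, -2.0]
grip_width: 0.0595
grasp_force: 55.0
```

Request:
{"fn": "step_arm", "kwargs": {
  "delta_pos": [
    [0, 0, 0.005],
    [0, 0, 0.005]
  ],
  "rot": [
    [0, 0, 0],
    [0, 0, 0]
  ],
  "gripper": [0, 0]
}}

```text
time_s: 30.1
tool_pos: [0.519, 0.0875, 0.1511]
tool_rot: [-180.0, -0.1, 3.6]
force: [-1.4, 0.6, 1.8]
grip_width: 0.0598
grasp_force: 55.0
```

Request:
{"fn": "step_arm", "kwargs": {
  "delta_pos": [
    [0, 0, 0.006],
    [0, 0, 0.006]
  ],
  "rot": [
    [0, 0, 0],
    [0, 0, 0]
  ],
  "gripper": [0, 0]
}}

```text
time_s: 30.35
tool_pos: [0.5192, 0.0875, 0.1508]
tool_rot: [-180.0, -0.1, 3.6]
force: [-3.4, -0.8, 7.5]
grip_width: 0.0593
grasp_force: 55.0
```

Run:
```python
from cell import env, viewer
from h import *
o=env.get_obs();print({k:np.round(o[k],3) for k in ('force','wrist_torque','tool_pos','tool_rot')})
```

```text
{'force': array([-3.432, -0.847,  7.532]), 'wrist_torque': array([-0.139,  0.594,  0.015]), 'tool_pos': array([0.519, 0.088, 0.151]), 'tool_rot': array([-1.79951e+02, -1.00000e-01,  3.59600e+00])}
```

Fully home: hard stop under about 10 N after the snap. I relax, open slowly and withdraw upward.

Request:
{"fn": "step_arm", "kwargs": {
  "delta_pos": [
    [0, 0, -0.004],
    [0, 0, -0.008],
    [0, 0, -0.008]
  ],
  "rot": [
    [0, 0, 0],
    [0, 0, 0],
    [0, 0, 0]
  ],
  "gripper": [0, 0, 0],
  "squeeze": 15
}}

```text
time_s: 30.72
tool_pos: [0.5188, 0.0875, 0.1508]
tool_rot: [-180.0, -0.0, 3.6]
force: [0.8, 0.9, 0.2]
grip_width: 0.0601
grasp_force: 15.0
```

Request:
{"fn": "step_arm", "kwargs": {
  "delta_pos": [
    [0, 0, 0],
    [0, 0, 0],
    [0, 0, 0],
    [0, 0, 0],
    [0, 0, 0],
    [0, 0, 0]
  ],
  "rot": [
    [0, 0, 0],
    [0, 0, 0],
    [0, 0, 0],
    [0, 0, 0],
    [0, 0, 0],
    [0, 0, 0]
  ],
  "gripper": [0.4, 0.5, 0.65, 0.8, 0.8, 0.8]
}}

```text
time_s: 31.48
tool_pos: [0.5185, 0.0874, 0.1509]
tool_rot: [-180.0, -0.0, 3.6]
force: [0.1, 0.4, 0.2]
grip_width: 0.0778
grasp_force: 0.0
```

Request:
{"fn": "step_arm", "kwargs": {
  "delta_pos": [
    [0, 0, -0.05],
    [0, 0, -0.15],
    [0, 0, -0.3],
    [0, 0, -0.5],
    [0, 0, -0.6],
    [0, 0, -0.6],
    [0, -0.3, -0.6],
    [0, -0.6, -0.6],
    [0, -0.9, -0.6],
    [0, -0.9, -0.6]
  ],
  "rot": [
    [0, 0, 0],
    [0, 0, 0],
    [0, 0, 0],
    [0, 0, 0],
    [0, 0, 0],
    [0, 0, 0],
    [0, 0, 0],
    [0, 0, 0],
    [0, 0, 0],
    [0, 0, 0]
  ],
  "gripper": [0.85, 0.85, 0.85, 0.85, 0.85, 0.85, 0.85, 0.85, 0.85, 0.85]
}}

```text
time_s: 32.72
tool_pos: [0.5041, 0.2734, 0.2684]
tool_rot: [180.0, 0.2, 4.2]
force: [0.9, -1.1, 0.2]
grip_width: 0.0808
grasp_force: 0.0
```

Request:
{"fn": "step_arm", "kwargs": {
  "delta_pos": [
    [-0.3, -0.3, 0],
    [-0.6, -0.6, 0],
    [-0.8, -0.9, 0],
    [-0.8, -0.9, 0],
    [-0.8, -0.9, 0]
  ],
  "rot": [
    [0, 0, 0],
    [0, 0, 0],
    [0, 0, 0],
    [0, 0, 0],
    [0, 0, 0]
  ],
  "gripper": [0.85, 0.85, 0.85, 0.85, 0.85]
}}

```text
time_s: 33.35
tool_pos: [0.3316, 0.4396, 0.2694]
tool_rot: [180.0, 0.1, 4.1]
force: [-0.2, 0.3, -0.5]
grip_width: 0.0807
grasp_force: 0.0
```

Run:
```python
from cell import env, viewer
from h import *
print(env.get_obs()["tool_pos"],env.get_obs()["force"])
C=[viewer.read_camera(n) for n in ("top","scene")]
pose=(.5065,.0868,.063,.1595)
for n,c in zip(("top6","scene6"),C):
    np.savez(f"pics/{n}.npz",**c)
    u=proj(c,[.5065,.0868,.19])[0].round().astype(int); r=render(c,BIN,pose); 
    m=binmask(c,u,45); print(n,u,"mask",m.sum(),"model",r.sum(),"IoU",np.minimum(m,r).sum()/np.maximum(m,r).sum(), "mask centroid",np.argwhere(m>0).mean(0),"model",np.argwhere(r>.5).mean(0))
    # scan z
    print([(dz,round(float(np.abs(render(c,BIN,(.5065,.0868,.063,.1595+dz))-m).sum()))) for dz in (-.01,-.005,0,.005,.01)])
```

```text
[0.33158344 0.43955083 0.26943402] [-0.20139371  0.34372505 -0.52258394]
top6 [221 174] mask 1541.0 model 1656.875 IoU 0.89805984 mask centroid [172.49318624 222.6807268 ] model [172.55521845 222.33737864]
[(-0.01, 297), (-0.005, 181), (0, 172), (0.005, 239), (0.01, 327)]
scene6 [225 180] mask 1090.0 model 1212.4375 IoU 0.8759994 mask centroid [178.86788991 227.62293578] model [179.45643154 227.12282158]
[(-0.01, 292), (-0.005, 189), (0, 152), (0.005, 195), (0.01, 267)]
```

The bin hangs level where expected: silhouette overlap is about 0.9 in both views, best at zero height error. What I don't have is direct proof that the tower rests in its click, because start and end angles agree modulo 90°. I'll feel for it at the knob.

Run:
```python
import json
from plan import go
# commanded: (.5185..)+tool-axes deltas at yaw 3.6
import numpy as np
from scipy.spatial.transform import Rotation as R
R0=R.from_euler("xyz",[180,0,3.6],degrees=True)
a=np.array([.5993,.0927,0])-.078*np.array([.99803,.06279,0]); a[2]=.173
d=np.array([-.016-.0+0,0,.02+.01+.01+.01+.01+.005+.0075*2+.0075*3+.0075+.005+.006-.008])+np.array([0,-.9,-.6])+np.array([-.8,-.9,0])
p=a+R0.apply(d*.2); print(p)
json.dump([*p,3.6],open('cmd.json','w'))
go((.46,.26,.315,3.6)); go((.5995,.0927,.315,3.6)); go((.5995,.0927,.228,3.6))
```

```text
[0.33597111 0.43684459 0.2704    ]
[0.5634, 0.9214, -0.223] [0.0, 0.0, 0.0]
[0.6436, 0.8786, 0.0] [0.0, 0.0, 0.0]
[0.0, -0.0, 0.435] [0.0, 0.0, 0.0]
```

Request:
{"fn": "step_arm", "kwargs": {
  "delta_pos": [
    [0.0, 0.0, -0.223],
    [0.5634, 0.9214, -0.223],
    [0.5634, 0.9214, -0.223],
    [0.5634, 0.9214, -0.223],
    [0.5634, 0.9214, -0.223],
    [0.5634, 0.9214, -0.223]
  ],
  "rot": [
    [0, 0, 0],
    [0, 0, 0],
    [0, 0, 0],
    [0, 0, 0],
    [0, 0, 0],
    [0, 0, 0]
  ],
  "gripper": [0.6, 0.6, 0.6, 0.6, 0.6, 0.6],
  "squeeze": 8
}}

```text
time_s: 34.2
tool_pos: [0.4628, 0.2546, 0.3155]
tool_rot: [180.0, -0.0, 3.0]
force: [0.3, 0.8, 0.4]
grip_width: 0.0697
grasp_force: 0.0
```

Request:
{"fn": "step_arm", "kwargs": {
  "delta_pos": [
    [0.6436, 0.8786, 0],
    [0.6436, 0.8786, 0],
    [0.6436, 0.8786, 0],
    [0.6436, 0.8786, 0],
    [0.6436, 0.8786, 0],
    [0.6436, 0.8786, 0]
  ],
  "rot": [
    [0, 0, 0],
    [0, 0, 0],
    [0, 0, 0],
    [0, 0, 0],
    [0, 0, 0],
    [0, 0, 0]
  ],
  "gripper": [0.6, 0.6, 0.6, 0.6, 0.6, 0.6]
}}

```text
time_s: 34.95
tool_pos: [0.599, 0.0941, 0.315]
tool_rot: [-179.9, 0.1, 3.7]
force: [0.2, 0.3, 0.3]
grip_width: 0.0696
grasp_force: 0.0
```

Request:
{"fn": "step_arm", "kwargs": {
  "delta_pos": [
    [0, 0, 0.15],
    [0, 0, 0.25],
    [0, 0, 0.34],
    [0, 0, 0.4],
    [0, 0, 0.435],
    [0, 0, 0.435],
    [0, 0, 0.435]
  ],
  "rot": [
    [0, 0, 0],
    [0, 0, 0],
    [0, 0, 0],
    [0, 0, 0],
    [0, 0, 0],
    [0, 0, 0],
    [0, 0, 0]
  ],
  "gripper": [0.6, 0.6, 0.6, 0.6, 0.6, 0.6, 0.6]
}}

```text
time_s: 35.83
tool_pos: [0.6002, 0.0925, 0.2292]
tool_rot: [-180.0, -0.1, 3.6]
force: [0.0, 0.4, 0.6]
grip_width: 0.0699
grasp_force: 0.0
```

Request:
{"fn": "step_arm", "kwargs": {
  "delta_pos": [
    [0, 0, 0],
    [0, 0, 0],
    [0, 0, 0],
    [0, 0, 0],
    [0, 0, 0],
    [0, 0, 0]
  ],
  "rot": [
    [0, 0, 0],
    [0, 0, 0],
    [0, 0, 0],
    [0, 0, 0],
    [0, 0, 0],
    [0, 0, 0]
  ],
  "gripper": [0.2, 0, -0.1, -0.3, -0.5, -0.5]
}}

```text
time_s: 36.58
tool_pos: [0.5997, 0.0929, 0.2285]
tool_rot: [-180.0, -0.0, 3.6]
force: [-0.5, 0.9, 0.1]
grip_width: 0.0341
grasp_force: 8.0
```

```bash
cat > s.py <<'E'
from cell import env
import numpy as np
o=env.get_obs();print({k:np.round(o[k],3).tolist() for k in ('force','wrist_torque','tool_pos','tool_rot','grip_width')})
E
python3 s.py
```

```text
{'force': [-0.501, 0.879, 0.09], 'wrist_torque': [0.103, 0.237, 0.07], 'tool_pos': [0.6, 0.093, 0.229], 'tool_rot': [-179.977, -0.009, 3.624], 'grip_width': 0.034}
```

Request:
{"fn": "step_arm", "kwargs": {
  "delta_pos": [
    [0, 0, 0],
    [0, 0, 0],
    [0, 0, 0],
    [0, 0, 0],
    [0, 0, 0],
    [0, 0, 0]
  ],
  "rot": [
    [0, 0, 0],
    [0, 0, 0],
    [0, 0, -0.0155],
    [0, 0, -0.031],
    [0, 0, -0.0465],
    [0, 0, -0.0465]
  ],
  "gripper": [-0.5, -0.5, -0.5, -0.5, -0.5, -0.5],
  "squeeze": 25
}}

```text
time_s: 37.33
tool_pos: [0.5997, 0.0927, 0.2285]
tool_rot: [-180.0, -0.0, 7.6]
force: [-0.8, 2.5, 0.5]
grip_width: 0.0336
grasp_force: 25.0
```

```bash
python3 s.py
```

```text
{'force': [-0.809, 2.51, 0.515], 'wrist_torque': [0.418, 0.193, 0.148], 'tool_pos': [0.6, 0.093, 0.229], 'tool_rot': [-179.982, -0.006, 7.638], 'grip_width': 0.034}
```

Request:
{"fn": "step_arm", "kwargs": {
  "delta_pos": [
    [0, 0, 0],
    [0, 0, 0],
    [0, 0, 0],
    [0, 0, 0],
    [0, 0, 0],
    [0, 0, 0],
    [0, 0, 0]
  ],
  "rot": [
    [0, 0, 0.0155],
    [0, 0, 0.031],
    [0, 0, 0.0465],
    [0, 0, 0.062],
    [0, 0, 0.0775],
    [0, 0, 0.093],
    [0, 0, 0.093]
  ],
  "gripper": [-0.5, -0.5, -0.5, -0.5, -0.5, -0.5, -0.5]
}}

```text
time_s: 38.2
tool_pos: [0.5997, 0.0926, 0.2285]
tool_rot: [-180.0, -0.0, -0.4]
force: [-1.7, 3.6, -0.0]
grip_width: 0.034
grasp_force: 25.0
```

```bash
python3 s.py
```

```text
{'force': [-1.741, 3.557, -0.008], 'wrist_torque': [0.638, 0.171, -0.04], 'tool_pos': [0.6, 0.093, 0.229], 'tool_rot': [-179.98, -0.005, -0.432], 'grip_width': 0.034}
```

Request:
{"fn": "step_arm", "kwargs": {
  "delta_pos": [
    [0, 0, 0],
    [0, 0, 0],
    [0, 0, 0],
    [0, 0, 0],
    [0, 0, 0],
    [0, 0, 0],
    [0, 0, -0.2],
    [0, 0, -0.435],
    [0, 0, -0.435]
  ],
  "rot": [
    [0, 0, 0],
    [0, 0, 0],
    [0, 0, 0],
    [0, 0, 0],
    [0, 0, 0],
    [0, 0, 0],
    [0, 0, 0],
    [0, 0, 0],
    [0, 0, 0]
  ],
  "gripper": [-0.1, 0.1, 0.3, 0.5, 0.6, 0.6, 0.6, 0.6, 0.6]
}}

```text
time_s: 39.33
tool_pos: [0.6018, 0.0923, 0.3198]
tool_rot: [-179.9, -0.4, -0.4]
force: [0.3, 0.2, -0.4]
grip_width: 0.0694
grasp_force: 0.0
```

Request:
{"fn": "step_arm", "kwargs": {
  "delta_pos": [
    [-0.65, -0.87, 0],
    [-0.65, -0.87, 0],
    [-0.65, -0.87, 0],
    [-0.65, -0.87, 0],
    [-0.65, -0.87, 0]
  ],
  "rot": [
    [0, 0, 0],
    [0, 0, 0],
    [0, 0, 0],
    [0, 0, 0],
    [0, 0, 0]
  ],
  "gripper": [0.6, 0.6, 0.6, 0.6, 0.6]
}}

```text
time_s: 39.95
tool_pos: [0.4685, 0.2704, 0.3145]
tool_rot: [-180.0, 0.1, -0.0]
force: [-0.3, -0.5, -0.1]
grip_width: 0.0697
grasp_force: 0.0
```

Request:
{"fn": "step_arm", "kwargs": {
  "delta_pos": [
    [-0.65, -0.87, 0],
    [-0.65, -0.87, 0],
    [-0.65, -0.87, 0],
    [-0.65, -0.87, 0],
    [-0.65, -0.87, 0]
  ],
  "rot": [
    [0, 0, 0],
    [0, 0, 0],
    [0, 0, 0],
    [0, 0, 0],
    [0, 0, 0]
  ],
  "gripper": [0.6, 0.6, 0.6, 0.6, 0.6]
}}

```text
time_s: 40.58
tool_pos: [0.3409, 0.4434, 0.3143]
tool_rot: [179.9, 0.0, -0.2]
force: [0.2, -0.8, 0.7]
grip_width: 0.0698
grasp_force: 0.0
```

Run:
```python
from cell import env, viewer
from h import *
print(env.get_obs()["tool_pos"])
C=[viewer.read_camera(n) for n in ("top","scene")]
for n,c in zip(("top7","scene7"),C): np.savez(f"pics/{n}.npz",**c)
a=np.array([.5996,.0927])
def f(cs,ms,yaw,dz=0,d=.093):
    p=a-d*np.array([np.cos(yaw),np.sin(yaw)]); return sum(np.abs(render(c,BIN,(*p,yaw,.1595+dz))-m).sum() for c,m in zip(cs,ms))
for tag,cs in (("before nudge",[load("top6"),load("scene6")]),("now",C)):
    ms=[binmask(c,u,45) for c,u in zip(cs,[(221,174),(225,180)])]
    print(tag,[(d,round(float(f(cs,ms,np.radians(d))))) for d in (-2,-.5,1,2,3,4,5,6,8)])
# change elsewhere: image difference before/after
for i,n in enumerate(("top","scene")):
    d=np.abs(load(n+"6")["img"].astype(int)-C[i]["img"].astype(int)).max(2)[:,180:]; print(n,"diff px>40 in the right part",(d>40).sum(), "stand", (d[100:225,:130]>40).sum())
```

```text
[0.34091966 0.44342476 0.3142757 ]
before nudge [(-2, 839), (-0.5, 693), (1, 526), (2, 427), (3, 353), (4, 325), (5, 383), (6, 486), (8, 713)]
now [(-2, 403), (-0.5, 328), (1, 388), (2, 487), (3, 598), (4, 707), (5, 811), (6, 909), (8, 1111)]
top diff px>40 in the right part 2607 stand 2583
scene diff px>40 in the right part 1573 stand 1548
```

The nudge paid off: the tower stayed at -0.4°, so it was not in its click stop. At +7.6° it pulled onward, which puts the click at roughly 12–16°. I go back to the knob and turn it there.

Request:
{"fn": "step_arm", "kwargs": {
  "delta_pos": [
    [0.65, 0.87, 0],
    [0.65, 0.87, 0],
    [0.65, 0.87, 0],
    [0.65, 0.87, 0]
  ],
  "rot": [
    [0, 0, 0],
    [0, 0, 0],
    [0, 0, 0],
    [0, 0, 0]
  ],
  "gripper": [0.4, 0.4, 0.4, 0.4]
}}

```text
time_s: 41.18
tool_pos: [0.4747, 0.26, 0.316]
tool_rot: [180.0, -0.1, -1.0]
force: [-0.3, 1.0, 0.6]
grip_width: 0.0608
grasp_force: 0.0
```

Request:
{"fn": "step_arm", "kwargs": {
  "delta_pos": [
    [0.65, 0.87, 0],
    [0.65, 0.87, 0],
    [0.65, 0.87, 0],
    [0.65, 0.87, 0.0],
    [0.65, 0.87, 0.15],
    [0.65, 0.87, 0.3],
    [0.65, 0.87, 0.435],
    [0.65, 0.87, 0.435]
  ],
  "rot": [
    [0, 0, 0],
    [0, 0, 0],
    [0, 0, 0],
    [0, 0, 0],
    [0, 0, 0],
    [0, 0, 0],
    [0, 0, 0],
    [0, 0, 0]
  ],
  "gripper": [0.4, 0.4, 0.4, 0.4, 0.4, 0.4, 0.4, 0.4],
  "squeeze": 25
}}

```text
time_s: 42.18
tool_pos: [0.5985, 0.0895, 0.2267]
tool_rot: [179.9, 0.2, -0.6]
force: [1.0, 0.3, 0.6]
grip_width: 0.061
grasp_force: 0.0
```

Request:
{"fn": "step_arm", "kwargs": {
  "delta_pos": [
    [0, 0, 0],
    [0, 0, 0],
    [0, 0, 0],
    [0, 0, 0],
    [0, 0, 0],
    [0, 0, 0],
    [0, 0, 0],
    [0, 0, 0],
    [0, 0, 0]
  ],
  "rot": [
    [0, 0, 0],
    [0, 0, 0],
    [0, 0, 0],
    [0, 0, -0.03],
    [0, 0, -0.06],
    [0, 0, -0.09],
    [0, 0, -0.12],
    [0, 0, -0.15],
    [0, 0, -0.15]
  ],
  "gripper": [-0.1, -0.3, -0.5, -0.5, -0.5, -0.5, -0.5, -0.5, -0.5]
}}

```text
time_s: 43.3
tool_pos: [0.6002, 0.0931, 0.2293]
tool_rot: [-180.0, -0.1, 12.5]
force: [-0.4, 1.4, 3.0]
grip_width: 0.0344
grasp_force: 24.9
```

```bash
python3 s.py
```

```text
{'force': [-0.442, 1.378, 2.953], 'wrist_torque': [0.125, 0.154, 0.047], 'tool_pos': [0.6, 0.093, 0.229], 'tool_rot': [-179.965, -0.09, 12.49], 'grip_width': 0.034}
```

Request:
{"fn": "step_arm", "kwargs": {
  "delta_pos": [
    [0, 0, 0],
    [0, 0, 0],
    [0, 0, 0],
    [0, 0, 0],
    [0, 0, -0.2],
    [0, 0, -0.3]
  ],
  "rot": [
    [0, 0, 0],
    [0, 0, 0],
    [0, 0, 0],
    [0, 0, 0],
    [0, 0, 0],
    [0, 0, 0]
  ],
  "gripper": [-0.1, 0.1, 0.3, 0.5, 0.5, 0.5]
}}

```text
time_s: 44.05
tool_pos: [0.6003, 0.0924, 0.2904]
tool_rot: [180.0, -0.1, 12.5]
force: [0.7, -0.1, 0.1]
grip_width: 0.0648
grasp_force: 0.0
```

```bash
cat > yaw.py <<'E'
from cell import env, viewer
from h import *
import sys
a=np.array([.5996,.0927])
def f(cs,ms,yaw,dz=0,d=.093):
    p=a-d*np.array([np.cos(yaw),np.sin(yaw)]); return sum(np.abs(render(c,BIN,(*p,yaw,.1595+dz))-m).sum() for c,m in zip(cs,ms))
def best(cs):
    y=np.arange(-4,26,.5); ms=[binmask(c,proj(c,[.508,.078,.19])[0].round().astype(int),48) for c in cs]
    v=np.array([f(cs,ms,np.radians(t)) for t in y]); i=v.argmin(); s=slice(max(i-4,0),i+5); k=np.polyfit(y[s],v[s],2)
    return y[i],round(-k[1]/2/k[0],2),round(v[i]),[int(m.sum()) for m in ms]
if __name__=="__main__":
    C=[viewer.read_camera(n) for n in ("top","scene")]
    for n,c in zip(("top","scene"),C): np.savez(f"pics/{n}{sys.argv[1]}.npz",**c)
    for t in ("6","7"): print(t,best([load("top"+t),load("scene"+t)]))
    print("now",best(C)); print(env.get_obs()["tool_pos"],env.get_obs()["tool_rot"])
E
python3 yaw.py 8
```

```text
6 (np.float64(4.0), np.float64(3.77), 325, [1541, 1090])
7 (np.float64(0.0), np.float64(-0.36), 326, [1545, 1100])
now (np.float64(11.5), np.float64(11.37), 333, [1525, 1066])
[0.60109004 0.09240144 0.29102602] [-179.99130355   -0.2659292    12.47322856]
```

Request:
{"fn": "step_arm", "kwargs": {
  "delta_pos": [
    [0, 0, 0.15],
    [0, 0, 0.3],
    [0, 0, 0.3],
    [0, 0, 0.3],
    [0, 0, 0.3],
    [0, 0, 0.3],
    [0, 0, 0.3],
    [0, 0, 0.3],
    [0, 0, 0.3]
  ],
  "rot": [
    [0, 0, 0],
    [0, 0, 0],
    [0, 0, 0],
    [0, 0, 0],
    [0, 0, 0],
    [0, 0, -0.03],
    [0, 0, -0.06],
    [0, 0, -0.06],
    [0, 0, -0.06]
  ],
  "gripper": [0.4, 0.1, -0.2, -0.5, -0.5, -0.5, -0.5, -0.5, -0.5]
}}

```text
time_s: 45.28
tool_pos: [0.6003, 0.093, 0.2296]
tool_rot: [-180.0, -0.1, 17.6]
force: [-0.4, 1.2, 3.5]
grip_width: 0.0333
grasp_force: 24.9
```

```bash
python3 s.py
```

```text
{'force': [-0.416, 1.249, 3.503], 'wrist_torque': [0.105, 0.203, -0.079], 'tool_pos': [0.6, 0.093, 0.23], 'tool_rot': [-179.977, -0.113, 17.628], 'grip_width': 0.033}
```

Request:
{"fn": "step_arm", "kwargs": {
  "delta_pos": [
    [0, 0, 0],
    [0, 0, 0],
    [0, 0, 0],
    [0, 0, 0],
    [0, 0, -0.2],
    [0, 0, -0.3]
  ],
  "rot": [
    [0, 0, 0],
    [0, 0, 0],
    [0, 0, 0],
    [0, 0, 0],
    [0, 0, 0],
    [0, 0, 0]
  ],
  "gripper": [-0.1, 0.1, 0.3, 0.5, 0.5, 0.5]
}}

```text
time_s: 46.02
tool_pos: [0.6003, 0.0923, 0.2903]
tool_rot: [180.0, -0.1, 17.6]
force: [0.1, -0.1, 0.7]
grip_width: 0.0648
grasp_force: 0.0
```

```bash
python3 yaw.py 9
```

```text
6 (np.float64(4.0), np.float64(3.77), 325, [1541, 1090])
7 (np.float64(0.0), np.float64(-0.36), 326, [1545, 1100])
now (np.float64(11.5), np.float64(11.35), 325, [1524, 1078])
[0.60111402 0.09238555 0.29103407] [179.98182267  -0.268902    17.63463236]
```

Confirmed: released at 17.6° the tower was pulled back to 11.3°, its click stop. Since the bin was hung just before the tower rested there, I'll gently lift it off and hang it again in the order asked. If it does not come with a light pull, I'll leave it.

Run:
```python
import json
from plan import go
json.dump([.5995,.0927,.288,17.65],open('cmd.json','w'))
go((.5199,.0768,.288,11.25),(.5199,.0768,.151,11.25))
```

```text
[-0.4034, -0.0449, -0.0] [0.0, -0.0, 0.0745]
[-0.4034, -0.0449, 0.685] [0.0, -0.0, 0.0745]
```

Request:
{"fn": "step_arm", "kwargs": {
  "delta_pos": [
    [-0.2, -0.022, 0],
    [-0.4034, -0.0449, 0],
    [-0.4034, -0.0449, 0],
    [-0.4034, -0.0449, 0],
    [-0.4034, -0.0449, 0.2],
    [-0.4034, -0.0449, 0.4],
    [-0.4034, -0.0449, 0.55],
    [-0.4034, -0.0449, 0.65],
    [-0.4034, -0.0449, 0.685],
    [-0.4034, -0.0449, 0.685]
  ],
  "rot": [
    [0, 0, 0.04],
    [0, 0, 0.0745],
    [0, 0, 0.0745],
    [0, 0, 0.0745],
    [0, 0, 0.0745],
    [0, 0, 0.0745],
    [0, 0, 0.0745],
    [0, 0, 0.0745],
    [0, 0, 0.0745],
    [0, 0, 0.0745]
  ],
  "gripper": [0.85, 0.85, 0.85, 0.85, 0.85, 0.85, 0.85, 0.85, 0.85, 0.85],
  "squeeze": 10
}}

```text
time_s: 47.38
tool_pos: [0.5205, 0.0765, 0.1512]
tool_rot: [180.0, 0.0, 11.2]
force: [0.1, -0.6, 0.4]
grip_width: 0.0802
grasp_force: 0.0
```

Request:
{"fn": "step_arm", "kwargs": {
  "delta_pos": [
    [0, 0, 0],
    [0, 0, 0],
    [0, 0, 0],
    [0, 0, 0]
  ],
  "rot": [
    [0, 0, 0],
    [0, 0, 0],
    [0, 0, 0],
    [0, 0, 0]
  ],
  "gripper": [0.5, 0.3, 0.2, 0.2]
}}

```text
time_s: 47.88
tool_pos: [0.5205, 0.0766, 0.152]
tool_rot: [-180.0, -0.1, 11.3]
force: [0.1, -0.6, 1.6]
grip_width: 0.0597
grasp_force: 10.0
```

```bash
python3 s.py
```

```text
{'force': [0.134, -0.599, 1.636], 'wrist_torque': [-0.124, 0.155, 0.027], 'tool_pos': [0.52, 0.077, 0.152], 'tool_rot': [-179.989, -0.061, 11.251], 'grip_width': 0.06}
```

Request:
{"fn": "step_arm", "kwargs": {
  "delta_pos": [
    [0, 0, 0],
    [0, 0, -0.01],
    [0, 0, -0.01]
  ],
  "rot": [
    [0, 0, 0],
    [0, 0, 0],
    [0, 0, 0]
  ],
  "gripper": [0, 0, 0],
  "squeeze": 55
}}

```text
time_s: 48.25
tool_pos: [0.5201, 0.0766, 0.1528]
tool_rot: [180.0, 0.0, 11.2]
force: [3.5, -0.1, -5.1]
grip_width: 0.0597
grasp_force: 55.0
```

Request:
{"fn": "step_arm", "kwargs": {
  "delta_pos": [
    [0, 0, -0.0075],
    [0, 0, -0.0075]
  ],
  "rot": [
    [0, 0, 0],
    [0, 0, 0]
  ],
  "gripper": [0, 0]
}}

```text
time_s: 48.5
tool_pos: [0.5198, 0.0765, 0.1536]
tool_rot: [180.0, 0.1, 11.2]
force: [6.0, 1.1, -10.4]
grip_width: 0.0594
grasp_force: 55.0
```

Request:
{"fn": "step_arm", "kwargs": {
  "delta_pos": [
    [0, 0, -0.0075],
    [0, 0, -0.0075]
  ],
  "rot": [
    [0, 0, 0],
    [0, 0, 0]
  ],
  "gripper": [0, 0]
}}

```text
time_s: 48.75
tool_pos: [0.5195, 0.0765, 0.1542]
tool_rot: [179.9, 0.1, 11.3]
force: [8.0, 0.9, -16.2]
grip_width: 0.0595
grasp_force: 55.0
```

Request:
{"fn": "step_arm", "kwargs": {
  "delta_pos": [
    [0, 0, -0.004],
    [0, 0, -0.004]
  ],
  "rot": [
    [0, 0, 0],
    [0, 0, 0]
  ],
  "gripper": [0, 0]
}}

```text
time_s: 49.0
tool_pos: [0.5194, 0.0765, 0.1547]
tool_rot: [179.9, 0.1, 11.3]
force: [7.8, 1.4, -16.6]
grip_width: 0.0596
grasp_force: 55.0
```

Request:
{"fn": "step_arm", "kwargs": {
  "delta_pos": [
    [0, 0, -0.005],
    [0, 0, -0.005]
  ],
  "rot": [
    [0, 0, 0],
    [0, 0, 0]
  ],
  "gripper": [0, 0]
}}

```text
time_s: 49.25
tool_pos: [0.5194, 0.0764, 0.156]
tool_rot: [179.9, 0.1, 11.3]
force: [6.3, 1.4, -14.6]
grip_width: 0.0593
grasp_force: 55.0
```

Request:
{"fn": "step_arm", "kwargs": {
  "delta_pos": [
    [0, 0, -0.0075],
    [0, 0, -0.0075]
  ],
  "rot": [
    [0, 0, 0],
    [0, 0, 0]
  ],
  "gripper": [0, 0]
}}

```text
time_s: 49.5
tool_pos: [0.5195, 0.0765, 0.1585]
tool_rot: [180.0, 0.1, 11.3]
force: [4.8, 0.3, -9.4]
grip_width: 0.0596
grasp_force: 55.0
```

```bash
python3 s.py
python3 - <<'E'
from cell import viewer
from h import *
from yaw import best,f
C=[viewer.read_camera(n) for n in ("top","scene")]
for n,c in zip(("topA","sceneA"),C): np.savez(f"pics/{n}.npz",**c)
for t,cs in (("9",[load("top9"),load("scene9")]),("now",C)):
    for c in cs:
        m=binmask(c,proj(c,[.508,.078,.19])[0].round().astype(int),48); q=np.argwhere(m>0); print(t,m.sum(),q.max(0),q[q[:,0]>q[:,0].max()-6].mean(0).round(1),q.min(0))
E
```

```text
{'force': [4.776, 0.321, -9.383], 'wrist_torque': [-0.026, -0.515, 0.065], 'tool_pos': [0.52, 0.077, 0.158], 'tool_rot': [179.966, 0.09, 11.255], 'grip_width': 0.06}
9 1524.0 [203 246] [199.9 231.3] [146 207]
9 1078.0 [205 247] [201.9 232.3] [157 213]
now 1017.0 [201 241] [198.2 229.1] [159 206]
now 765.0 [203 242] [200.  232.7] [164 212]
```

Request:
{"fn": "step_arm", "kwargs": {
  "delta_pos": [
    [0, 0, -0.01],
    [0, 0, -0.02],
    [0, 0, -0.02]
  ],
  "rot": [
    [0, 0, 0],
    [0, 0, 0],
    [0, 0, 0]
  ],
  "gripper": [0, 0, 0]
}}

```text
time_s: 49.98
tool_pos: [0.52, 0.0766, 0.1651]
tool_rot: [-179.9, -0.0, 11.2]
force: [-1.6, -1.3, -0.1]
grip_width: 0.0596
grasp_force: 55.0
```

Request:
{"fn": "step_arm", "kwargs": {
  "delta_pos": [
    [0, 0, -0.01],
    [0, 0, -0.02],
    [0, 0, -0.02]
  ],
  "rot": [
    [0, 0, 0],
    [0, 0, 0],
    [0, 0, 0]
  ],
  "gripper": [0, 0, 0]
}}

```text
time_s: 50.35
tool_pos: [0.52, 0.0766, 0.168]
tool_rot: [-180.0, 0.0, 11.2]
force: [-1.7, -0.1, -1.6]
grip_width: 0.0597
grasp_force: 55.0
```

```bash
python3 s.py
```

```text
{'force': [-1.66, -0.125, -1.564], 'wrist_torque': [-0.178, 0.398, 0.025], 'tool_pos': [0.52, 0.077, 0.168], 'tool_rot': [-179.983, 0.0, 11.245], 'grip_width': 0.06}
```

It came out with about 14 N at most. Tower in its click, I now press it home again.

Request:
{"fn": "step_arm", "kwargs": {
  "delta_pos": [
    [-0.0025, 0, 0],
    [-0.0025, 0, 0.01],
    [-0.0025, 0, 0.018],
    [-0.0025, 0, 0.018]
  ],
  "rot": [
    [0, 0, 0],
    [0, 0, 0],
    [0, 0, 0],
    [0, 0, 0]
  ],
  "gripper": [0, 0, 0, 0]
}}

```text
time_s: 50.85
tool_pos: [0.5196, 0.0765, 0.1644]
tool_rot: [-180.0, -0.0, 11.2]
force: [-1.9, 0.0, 1.0]
grip_width: 0.0595
grasp_force: 55.0
```

Request:
{"fn": "step_arm", "kwargs": {
  "delta_pos": [
    [0, 0, 0.005],
    [0, 0, 0.0075],
    [0, 0, 0.0075]
  ],
  "rot": [
    [0, 0, 0],
    [0, 0, 0],
    [0, 0, 0]
  ],
  "gripper": [0, 0, 0]
}}

```text
time_s: 51.22
tool_pos: [0.5199, 0.0766, 0.1636]
tool_rot: [-180.0, -0.1, 11.2]
force: [-2.9, -0.5, 5.8]
grip_width: 0.0598
grasp_force: 55.0
```

Request:
{"fn": "step_arm", "kwargs": {
  "delta_pos": [
    [0, 0, 0.005],
    [0, 0, 0.0075],
    [0, 0, 0.0075]
  ],
  "rot": [
    [0, 0, 0],
    [0, 0, 0],
    [0, 0, 0]
  ],
  "gripper": [0, 0, 0]
}}

```text
time_s: 51.6
tool_pos: [0.52, 0.0766, 0.1614]
tool_rot: [-180.0, -0.1, 11.3]
force: [-2.3, 0.4, 3.2]
grip_width: 0.0596
grasp_force: 55.0
```

Request:
{"fn": "step_arm", "kwargs": {
  "delta_pos": [
    [0, 0, 0.0075],
    [0, 0, 0.015],
    [0, 0, 0.015]
  ],
  "rot": [
    [0, 0, 0],
    [0, 0, 0],
    [0, 0, 0]
  ],
  "gripper": [0, 0, 0]
}}

```text
time_s: 51.98
tool_pos: [0.5199, 0.0765, 0.1579]
tool_rot: [180.0, -0.0, 11.2]
force: [0.8, -0.7, -0.3]
grip_width: 0.0595
grasp_force: 55.0
```

Request:
{"fn": "step_arm", "kwargs": {
  "delta_pos": [
    [0, 0, 0.0075],
    [0, 0, 0.0125],
    [0, 0, 0.0125]
  ],
  "rot": [
    [0, 0, 0],
    [0, 0, 0],
    [0, 0, 0]
  ],
  "gripper": [0, 0, 0]
}}

```text
time_s: 52.35
tool_pos: [0.5198, 0.0765, 0.1554]
tool_rot: [180.0, -0.0, 11.2]
force: [2.7, 0.5, -0.8]
grip_width: 0.0591
grasp_force: 55.0
```

Request:
{"fn": "step_arm", "kwargs": {
  "delta_pos": [
    [0, 0, 0.005],
    [0, 0, 0.0075],
    [0, 0, 0.0075]
  ],
  "rot": [
    [0, 0, 0],
    [0, 0, 0],
    [0, 0, 0]
  ],
  "gripper": [0, 0, 0]
}}

```text
time_s: 52.72
tool_pos: [0.5198, 0.0765, 0.1539]
tool_rot: [180.0, -0.0, 11.2]
force: [3.8, 0.1, -2.6]
grip_width: 0.0596
grasp_force: 55.0
```

Request:
{"fn": "step_arm", "kwargs": {
  "delta_pos": [
    [0.0025, 0, 0.005],
    [0.0025, 0, 0.0075],
    [0.0025, 0, 0.0075]
  ],
  "rot": [
    [0, 0, 0],
    [0, 0, 0],
    [0, 0, 0]
  ],
  "gripper": [0, 0, 0]
}}

```text
time_s: 53.1
tool_pos: [0.5201, 0.0766, 0.1529]
tool_rot: [-180.0, 0.0, 11.2]
force: [1.2, 0.1, 1.7]
grip_width: 0.0598
grasp_force: 55.0
```

Request:
{"fn": "step_arm", "kwargs": {
  "delta_pos": [
    [0, 0, 0.005],
    [0, 0, 0.005]
  ],
  "rot": [
    [0, 0, 0],
    [0, 0, 0]
  ],
  "gripper": [0, 0]
}}

```text
time_s: 53.35
tool_pos: [0.5203, 0.0767, 0.1526]
tool_rot: [-180.0, -0.0, 11.2]
force: [-0.9, -0.4, 5.6]
grip_width: 0.0595
grasp_force: 55.0
```

Request:
{"fn": "step_arm", "kwargs": {
  "delta_pos": [
    [0, 0, 0.006],
    [0, 0, 0.006]
  ],
  "rot": [
    [0, 0, 0],
    [0, 0, 0]
  ],
  "gripper": [0, 0]
}}

```text
time_s: 53.6
tool_pos: [0.5205, 0.0767, 0.1523]
tool_rot: [-179.9, -0.1, 11.2]
force: [-2.5, -0.6, 10.5]
grip_width: 0.0595
grasp_force: 55.0
```

Request:
{"fn": "step_arm", "kwargs": {
  "delta_pos": [
    [0, 0, -0.005],
    [0, 0, -0.01],
    [0, 0, -0.01]
  ],
  "rot": [
    [0, 0, 0],
    [0, 0, 0],
    [0, 0, 0]
  ],
  "gripper": [0, 0, 0]
}}

```text
time_s: 53.98
tool_pos: [0.5202, 0.0766, 0.1527]
tool_rot: [-180.0, -0.0, 11.2]
force: [0.3, -0.7, 2.8]
grip_width: 0.0596
grasp_force: 55.0
```

Request:
{"fn": "step_arm", "kwargs": {
  "delta_pos": [
    [0, 0, -0.006],
    [0, 0, -0.012],
    [0, 0, -0.012]
  ],
  "rot": [
    [0, 0, 0],
    [0, 0, 0],
    [0, 0, 0]
  ],
  "gripper": [0, 0, 0]
}}

```text
time_s: 54.35
tool_pos: [0.5197, 0.0765, 0.1538]
tool_rot: [180.0, 0.1, 11.3]
force: [3.7, 1.8, -6.9]
grip_width: 0.0596
grasp_force: 55.0
```

Request:
{"fn": "step_arm", "kwargs": {
  "delta_pos": [
    [0, 0, 0.007],
    [0, 0, 0.014],
    [0, 0, 0.016],
    [0, 0, 0.012]
  ],
  "rot": [
    [0, 0, 0],
    [0, 0, 0],
    [0, 0, 0],
    [0, 0, 0]
  ],
  "gripper": [0, 0, 0, 0]
}}

```text
time_s: 54.85
tool_pos: [0.5202, 0.0766, 0.1529]
tool_rot: [-180.0, -0.0, 11.2]
force: [0.9, -0.0, 0.6]
grip_width: 0.0595
grasp_force: 55.0
```

The catch holds against a light tug. I let go and withdraw.

Request:
{"fn": "step_arm", "kwargs": {
  "delta_pos": [
    [0, 0, 0],
    [0, 0, 0],
    [0, 0, 0],
    [0, 0, 0],
    [0, 0, 0],
    [0, 0, 0],
    [0, 0, -0.05],
    [0, 0, -0.2],
    [0, 0, -0.4],
    [0, 0, -0.65],
    [0, 0, -0.65]
  ],
  "rot": [
    [0, 0, 0],
    [0, 0, 0],
    [0, 0, 0],
    [0, 0, 0],
    [0, 0, 0],
    [0, 0, 0],
    [0, 0, 0],
    [0, 0, 0],
    [0, 0, 0],
    [0, 0, 0],
    [0, 0, 0]
  ],
  "gripper": [0.3, 0.4, 0.5, 0.65, 0.8, 0.8, 0.85, 0.85, 0.85, 0.85, 0.85],
  "squeeze": 10
}}

```text
time_s: 56.22
tool_pos: [0.5226, 0.0768, 0.2874]
tool_rot: [-179.9, -0.5, 11.2]
force: [-0.7, 0.5, -0.8]
grip_width: 0.0804
grasp_force: 0.0
```

Request:
{"fn": "step_arm", "kwargs": {
  "delta_pos": [
    [-0.2, -0.4, 0],
    [-0.5, -0.9, 0],
    [-0.5, -0.9, 0],
    [-0.5, -0.9, 0],
    [-0.5, -0.9, 0]
  ],
  "rot": [
    [0, 0, 0],
    [0, 0, 0],
    [0, 0, 0],
    [0, 0, 0],
    [0, 0, 0]
  ],
  "gripper": [0.85, 0.85, 0.85, 0.85, 0.85]
}}

```text
time_s: 56.85
tool_pos: [0.3859, 0.2346, 0.2822]
tool_rot: [180.0, 0.0, 11.5]
force: [0.6, -0.5, 0.3]
grip_width: 0.0805
grasp_force: 0.0
```

```bash
python3 yaw.py B
python3 - <<'E'
from h import *
from yaw import f
cs=[load("topB"),load("sceneB")]; ms=[binmask(c,proj(c,[.508,.078,.19])[0].round().astype(int),48) for c in cs]
print([(dz,round(float(f(cs,ms,np.radians(11.25),dz)))) for dz in (-.006,-.003,0,.003,.006)])
# other things unmoved: compare with first pictures around them
for n,pts in (("top",((358,209),(386,270),(305,249),(229,267))),("scene",((344,221),(366,271),(167,240)))):
    a,b=load(n+"0")["img"].astype(int),load(n+"B")["img"].astype(int)
    print(n,[int((np.abs(a-b).max(2)[v-18:v+18,u-20:u+20]>50).sum()) for u,v in pts])
E
```

```text
6 (np.float64(4.0), np.float64(3.77), 325, [1541, 1090])
7 (np.float64(0.0), np.float64(-0.36), 326, [1545, 1100])
now (np.float64(11.5), np.float64(11.26), 331, [1522, 1069])
[0.38767379 0.2324868  0.28233056] [ 1.79966141e+02 -8.39503438e-03  1.11584569e+01]
[(-0.006, 395), (-0.003, 330), (0, 330), (0.003, 368), (0.006, 440)]
top [0, 0, 0, 19]
scene [0, 0, 0]
```

```bash
python3 -c "
from cell import env
print(env.sign_off())"
```

```text
the job is handed in; nothing more can be done
None
```

The stand rests in its front click stop with the green bin hung level there and caught behind the rail, and the job was handed in at 57 s. I first hung the bin with the tower about 8° short of the click, so I turned it home, lifted the bin off (about 14 N at most) and hung it again. The carton and battery pack show no change in the pictures. A few pixels near the tape measure changed, probably an arm shadow.

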